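# Sort full from empty block tins and stock the full one

### The job

The three tins on the table look the same, but their sets of wooden blocks are missing from some of them: lift each tin to feel its weight. Tip out the middle bin of the tilt-out unit and put the full tin or tins in it, stand the empty tins upright in the blue crate, and push the bin back until it clicks fully shut. Leave the other things on the table where they are.

Things in the scene. Friction and masses are not known exactly. Their poses are not given: they have to be found in the camera images.
- tin1_c (a point): a round tin with a slip lid, 64 mm in diameter (the lid, its top 20 mm, 65 mm) and 130 mm tall, standing upright; plain tinplate with a blank paper band, the same as the other two; the point is at its centre, half-way up (65 mm above its underside), z along its axis; weighs about 0.12 kg empty, 0.4 to 0.6 kg full of wooden blocks; the lid stays on
- tin2_c (a point): a round tin with a slip lid, 64 mm in diameter (the lid, its top 20 mm, 65 mm) and 130 mm tall, standing upright; plain tinplate with a blank paper band, the same as the other two; the point is at its centre, half-way up (65 mm above its underside), z along its axis; weighs about 0.12 kg empty, 0.4 to 0.6 kg full of wooden blocks; the lid stays on
- tin3_c (a point): a round tin with a slip lid, 64 mm in diameter (the lid, its top 20 mm, 65 mm) and 130 mm tall, standing upright; plain tinplate with a blank paper band, the same as the other two; the point is at its centre, half-way up (65 mm above its underside), z along its axis; weighs about 0.12 kg empty, 0.4 to 0.6 kg full of wooden blocks; the lid stays on
- bin (a joint): tilt of the middle bin of the tilt-out unit, rad: 0 shut, grows as its top tips out towards the robot to a stop at 0.68, where it stays by its weight; it balances near 0.5, and from below that it falls back towards shut by its own weight but stops against a spring ball catch at about 0.12; a push of some 5 to 10 N at the handle takes it past the catch with a click, after which it reads under 0.03; pulling it open takes about as much
- bin_pivot (a point): the bin's pivot: the middle of the foot of the front face of the shut bin, 15 mm above the table, fixed; x points from the front into the unit (away from the robot), y along the unit (the pivot's axis), z up. The unit is a grey housing 558 mm wide, 150 mm deep (its roof reaches out to the bins' front faces) and 198 mm tall, with three clear plastic bins side by side behind its open front, 184 mm apart; only the middle one is used, and only it opens
- bin_handle (a point): the middle of the bar pull of the middle bin: a round bar 12 mm thick and 110 mm long along y, 42 mm in front of the bin's front face (36 mm of free room behind it) and 138 mm above the pivot when shut, held by a bracket at each end (94 mm clear between them); moves and turns with the bin, axes as bin_pivot when shut
- bin_floor (a point): centre of the upper side of the middle bin's floor (57.5 mm behind the front face and 4 mm above the pivot, in the bin's axes); moves and turns with the bin, axes as bin_pivot when shut, z out of the floor. Inside it is 107 mm deep (x), 162 mm wide (y); front wall 150 mm high, sides sloping from 120 to 90 mm, back 90 mm, walls 4 mm; tipped out, a tin goes in slantwise along its z
- crate_floor (a point): the centre of the floor of the open blue plastic crate for empties, 5 mm above the table: 250 mm along its x, 210 mm along its y, 100 mm tall, walls 5 mm; fixed
- skittle_c (a point): a turned wooden skittle standing upright, 46 mm thick, 114 mm tall; leave alone; point half-way up
- cards_c (a point): a cardboard box of cards lying flat, 94 x 66 x 22 mm; leave alone; point at its centre
- car_c (a point): a wooden toy car, 130 x 72 x 63 mm; leave alone; point 30 mm above the table

How it is judged:
By the outcome, as a careful person would: the job done as asked, in the order asked, and still so for the second after the job is handed in, with the robot touching nothing.
It also fails if it takes over 72 s, if anything falls off the work surface, if the arm or the gripper's body presses on something with over 40 N, if the wrist force passes 120 N, or if a joint passes its speed limit or range.

### The arm

A 6-joint arm with a two-finger parallel gripper is mounted at the origin on the work surface. World frame = base frame: x ahead of the robot, y to its left, z up, the work surface at z = 0. Lengths are in m, angles in rad, forces in N, time in s.
With the tool pointing down it reaches from about 0.225 to 0.875 m from the base axis. Payload 3.4 kg.
Tool frame: the origin (TCP) lies at the very end of the fingers, on their centre line; the grasp point (between the pads) lies 19 mm behind it (grip_depth is the distance from the TCP to the grasp point, in m); x points along the fingers, z is the direction in which the jaws open and shut, and the axes are right-handed (so a half turn about x gives the same grasp; the last joint's range is limited). The gripper opens to 85 mm and grips with 20 to 120 N. Pads are 22 mm wide; open, the fingers measure 114 mm over their backs; the gripper's body (76 mm by 85 mm) begins 54 mm behind the grasp point. The pads swing forward as they close: fully open they stand 13 mm farther back than shut.
Start: joints at [1.166, 0.276, 1.505, -0, 1.361, -0.121], TCP at [0.161, 0.552, 0.231] pointing down, gripper open.
Joint ranges: [-2.89, 2.89], [-0.75, 2.08], [0.22, 2.7], [-1.18, 4.32], [0.11, 2.71], [-2.7, 2.7]. Speed limits (rad/s): [2.57, 2.57, 3.14, 3.14, 3.14, 3.14].

### API

Orientations are given as a unit quaternion [w, x, y, z].
In Python, from rig import get_state, get_image, sign_off, grip_depth gives the robot as it stands. The module is installed in compiled form; this text tells all that it offers.
- The arm moves only by the tool arm_command, never from a script. Its argument "series" is a list of rows, each an object with "dp": the shift along the tool's x, y, z scaled (see below), a list of three; "angular": the turn, a rotation vector about the tool's x, y, z scaled (see below), a list of three; "gripper": the finger opening in mm, from 0 to 85.4. A call has exactly 8 rows; each row shifts and turns the pose as measured when the row begins, along the tool's axes as they then stand; what a row does not reach is not made up. The controller multiplies each number of a shift by 0.12 m and each number of a turn by 90 degrees. A row lasts 1/8 s, in which the tool goes at most 62.5 mm and 10.7 degrees, less where a joint would pass 70% of its speed; a pose out of reach is approached as far as the arm can. A call with a number of a shift or a turn outside -1 to 1 is refused whole. A call with a gripper value outside its range is refused whole. The fingers move at their own pace and stop on an object; "grip_force" is the grip in N (left out, the last holds). Time passes only in rows, so rows that do not move let the fingers close, or fill a call up. It gives the time, the measured TCP pose, the force and the opening at its end, in the units of the state.
- get_state(): the state, without advancing time (a new reading comes with each control period).
- get_image(name): name is "side" or "top"; returns a dict with "image" (400x640x3 uint8, blue, green, red), "depth" (400x640 float32, m along the optical axis (not along the pixel's ray), 0 where there is no reading), "mtx" (3x3 intrinsics, pixels), "view" (4x4, takes a point from world to camera coordinates). Camera axes: x right, y up, looking along -z (the intrinsics and any distortion apply to the point x, -y, -z); pixel columns grow to the right and rows downward; lengths in m; the calibration is good to about 2 mm. A picture is of the moment at which its call begins.
- sign_off(): hands the job in, once; it reports no verdict.
The state is a dict: "clock": time; "qpos": joint angles; "qd": joint speeds; "effort": joint torques, N m; "position": TCP position; "ee_rot": TCP orientation; "contact_force": force on the tool from outside, world axes, zero at the start; "moment": the same for the moment, N m; "width": finger opening in m.
Only numpy, scipy, OpenCV 4.12 (cv2) and the standard library are available. Lean on these libraries where they do the work, as an engineer would, in place of code of your own. Each camera call takes 0.05 s, during which the arm holds its last target. There are 200 camera calls.

## Working session

There is one attempt and no reset: what is moved stays moved. The work goes in short steps, Python scripts to look and compute and a tool call to move; the robot and the scene stay as the last step left them, time stands still between calls to the robot, and variables do not carry over. Pictures are saved under pics/ and viewed, about 8 in all and at most 12, crops included, and the job is handed in when it is done.

Besides the shell and the picture viewer there is one more tool, called after "Emit:" in YAML: its name, and indented under it one key for each argument. arm_command: Moves the arm, as the interface text tells. Its arguments: {"type":"object","properties":{"series":{"type":"array","items":{"type":"object","properties":{"dp":{"type":"array","items":{"type":"number"}},"angular":{"type":"array","items":{"type":"number"}},"gripper":{"type":"number"}}}},"grip_force":{"type":"number"}},"required":["series"]}

```bash
mkdir -p pics
python3 - <<'E'
from rig import *
import cv2,numpy as np
s=get_state();print(s, grip_depth)
for n in("top","side"):
    d=get_image(n);cv2.imwrite(f"pics/{n}0.png",d["image"]);np.savez(f"{n}0.npz",**d);print(n,d["mtx"],d["view"])
E
```

```text
{'clock': 0.0, 'qpos': array([ 1.16598300e+00,  2.76617587e-01,  1.50612848e+00, -3.38476783e-05,
        1.36069747e+00, -1.21026660e-01]), 'qd': array([ 0.00031721,  0.00016086,  0.00085483,  0.00031762, -0.00198116,
       -0.00057511]), 'effort': array([ 1.16519139e-03, -4.16781700e+01, -2.45810920e+01,  5.47604645e-05,
        1.11628955e-02, -3.46138563e-06]), 'position': array([0.16081924, 0.55150607, 0.23042868]), 'ee_rot': array([ 0.56512086, -0.42460469,  0.56624334,  0.4239313 ]), 'contact_force': array([-0.08083947,  0.87745673,  0.32420772]), 'moment': array([-0.06510581,  0.05762278,  0.03288164]), 'width': 0.08559285247009998} 0.0187
top [[480.50850899   0.         326.31036002]
 [  0.         480.50850899 200.9081114 ]
 [  0.           0.           1.        ]] [[-0.01840685 -0.99967535 -0.01761778 -0.02120499]
 [ 0.99389823 -0.02021145  0.10843341 -0.53325386]
 [-0.10875429 -0.01551437  0.99394759 -1.1136617 ]
 [ 0.          0.          0.          1.        ]]
side [[457.40102018   0.         325.10398226]
 [  0.         457.40102018 196.06225636]
 [  0.           0.           1.        ]] [[ 0.92509078 -0.37954837 -0.01225099 -0.51179654]
 [ 0.2508986   0.5866736   0.76997661 -0.18328089]
 [-0.28505604 -0.71537202  0.63795449 -1.09979969]
 [ 0.          0.          0.          1.        ]]
```

View pics/top0.png

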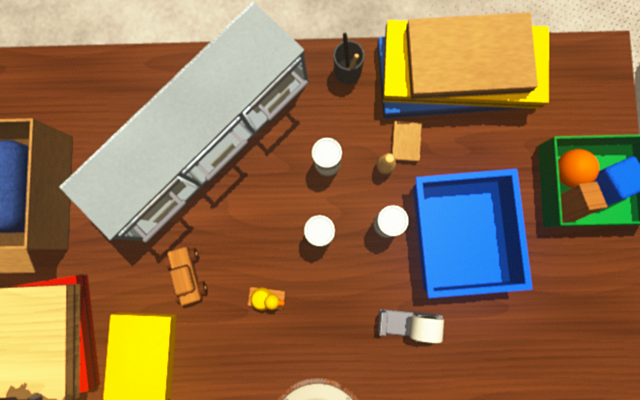

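View pics/side0.png

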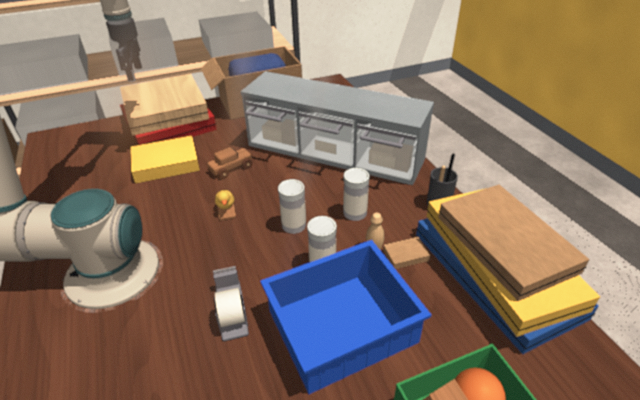

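The top view shows the tin lids at about (327,155), (319,231) and (391,222). The unit runs diagonally at upper left, with the middle handle near (228,180). The crate is at (472,233), the car at (185,277), the skittle at (387,163) and the cards at (407,142). The side view agrees, and the arm is clear of everything.

```bash
cat > h.py <<'E'
import numpy as np,cv2
from scipy.spatial.transform import Rotation as R
def cloud(d):
    D=d["depth"];h,w=D.shape;K=d["mtx"];u,v=np.meshgrid(np.arange(w),np.arange(h))
    c=np.stack([(u-K[0,2])/K[0,0]*D,-(v-K[1,2])/K[1,1]*D,-D],-1)
    V=d["view"];P=(c-V[:3,3])@V[:3,:3];P[D==0]=np.nan;return P
def proj(d,p):
    c=d["view"][:3,:3]@np.array(p)+d["view"][:3,3];x=d["mtx"]@[c[0],-c[1],-c[2]];return x[:2]/x[2]
E
python3 - <<'E'
from h import *
T=np.load("top0.npz");S=np.load("side0.npz")
for nm,d in(("top",T),("side",S)):
    P=cloud(d);x,y,z=P[...,0],P[...,1],P[...,2]
    print(nm,"table z",np.nanmedian(z[(abs(x-.35)<.1)&(abs(y-.1)<.3)]))
    def comps(m,minn):
        n,l,st,_=cv2.connectedComponentsWithStats(m.astype(np.uint8))
        for i in range(1,n):
            if st[i,4]>=minn:
                q=P[l==i];r=cv2.minAreaRect(q[:,:2].astype(np.float32));(cx,cy),rad=cv2.minEnclosingCircle(q[:,:2].astype(np.float32))
                print(st[i],"med",np.nanmedian(q,0).round(4),"rect",np.round(r[0],4),np.round(r[1],4),round(r[2],2),"circ",round(cx,4),round(cy,4),round(rad,4))
    reg=(x>.2)&(x<.95)&(y<.55)&(y>-.5)
    print("z.13");comps(reg&(abs(z-.13)<.008),150)
    print("z.198");comps(reg&(abs(z-.198)<.008),1500)
    print("z.1");comps(reg&(abs(z-.1)<.008),150)
    print("all>.03");comps(reg&(z>.015)&(z<.09),150)
E
```

```text
top table z 0.000957719369381975
z.13
[410  68 127  29 369] med [ 0.759  -0.3481  0.1292] rect [ 0.7594 -0.3558] [0.2778 0.0634] 78.46 circ 0.7904 -0.3622 0.139
[312 138  30  30 687] med [ 0.6296 -0.0361  0.129 ] rect [ 0.6296 -0.0358] [0.0636 0.0637] 63.12 circ 0.6297 -0.0353 0.0328
[378 205  30  31 711] med [ 0.4777 -0.1753  0.1289] rect [ 0.478  -0.1753] [0.0621 0.0641] 43.39 circ 0.4779 -0.1752 0.0326
[305 215  30  30 706] med [ 0.4594 -0.0165  0.1292] rect [ 0.4603 -0.0172] [0.0626 0.0627] 88.81 circ 0.4596 -0.0167 0.0322
z.198
[   60     1   245   239 19732] med [0.6889 0.2637 0.1986] rect [0.6956 0.2596] [0.159  0.5599] 44.38 circ 0.6939 0.2585 0.2888
z.1
[ 384   20   29   79 1731] med [ 0.8441 -0.201   0.1003] rect [ 0.8493 -0.1986] [0.1913 0.0611] 1.11 circ 0.8496 -0.2064 0.0981
[334  40  31  32 218] med [ 0.8637 -0.0935  0.0996] rect [ 0.8618 -0.0909] [0.07   0.0712] 15.42 circ 0.8632 -0.0904 0.0371
[431  92 101  10 561] med [ 0.7552 -0.429   0.1003] rect [ 0.759  -0.3872] [0.2265 0.0197] 86.97 circ 0.7502 -0.3867 0.1134
[ 416  168  117  129 2807] med [ 0.4453 -0.3632  0.10
[... 4950 characters left out ...]
 rect [ 0.6747 -0.2287] [0.0687 0.0959] 84.42 circ 0.6749 -0.2273 0.0569
[309 242  27  21 314] med [ 0.4577 -0.1981  0.0704] rect [ 0.4659 -0.1928] [0.027  0.0615] 63.59 circ 0.4708 -0.1831 0.0308
[ 270  249  150   71 3216] med [ 0.5024 -0.2559  0.0553] rect [ 0.4928 -0.2872] [0.1521 0.3066] 54.08 circ 0.4493 -0.3473 0.1534
[213 267  26  21 402] med [ 0.2468 -0.1593  0.044 ] rect [ 0.2471 -0.1547] [0.0204 0.0521] 84.79 circ 0.2469 -0.1569 0.0262
[214 288  34  43 992] med [ 0.2345 -0.2714  0.0748] rect [ 0.2357 -0.2546] [0.0681 0.0581] 83.24 circ 0.2362 -0.254 0.0409
[ 268  299  156   92 2235] med [ 0.4266 -0.4567  0.0437] rect [ 0.3973 -0.4209] [0.1706 0.3262] 53.67 circ 0.442 -0.3602 0.1635
```

```bash
cat >> h.py <<'E'
A=np.deg2rad(44.3);UX=np.array([np.cos(A),np.sin(A),0]);UY=np.array([-np.sin(A),np.cos(A),0]);UZ=np.array([0,0,1.])
PIV=np.array([.694,.2600,0])-.075*UX+[0,0,.015]
def binp(xb,yb,zb,th): return PIV+UX*(xb*np.cos(th)-zb*np.sin(th))+UY*yb+UZ*(xb*np.sin(th)+zb*np.cos(th))
def rot(xd,zd):
    xd=np.array(xd)/np.linalg.norm(xd);zd=np.array(zd)-xd*np.dot(xd,zd);zd/=np.linalg.norm(zd)
    return np.stack([xd,np.cross(zd,xd),zd],1)
def lean(phi,zd): return rot(np.sin(phi)*UX-np.cos(phi)*UZ,zd)   # tool points into unit+down
def Rq(q): return R.from_quat(np.roll(q,-1)).as_matrix()
def near(R1,R0):  # half-turn choice
    R2=R1@np.diag([1,-1,-1.]);a=lambda M:R.from_matrix(R0.T@M).magnitude()
    return R1 if a(R1)<=a(R2) else R2
def path(p0,R0,p1,R1,n):
    rv=R.from_matrix(R0.T@R1).as_rotvec();out=[]
    for i in range(n):
        Ri=R0@R.from_rotvec(rv*i/n).as_matrix()
        out.append((Ri.T@(p1-p0)/n/.12).round(3).tolist())
    print(n,"rows ang",(rv/n/(np.pi/2)).round(3).tolist(),"mm/row",round(np.linalg.norm(p1-p0)/n*1e3,1));print(out)
def now():
    from rig import get_state
    s=get_state();print("t",round(s["clock"],2),"p",s["position"].round(4),"q",s["qpos"].round(2),"F",s["contact_force"].round(2),"w",round(s["width"],4))
    return s["position"],Rq(s["ee_rot"])
E
python3 - <<'E'
from h import *
p,Rn=now();print("axes",Rn.round(3).tolist())
T=dict(np.load("top0.npz"));print("piv",PIV)
im=T["image"].copy()
for th,c in((0,(0,0,255)),(.68,(0,255,0))):
    a,b=[tuple(int(round(v*4)) for v in proj(T,binp(-.042,y,.138,th))) for y in(-.055,.055)]
    cv2.line(im,a,b,c,1,shift=2)
a,b=[tuple(int(round(v*4)) for v in proj(T,binp(0,y,.183,0))) for y in(-.279,.279)];cv2.line(im,a,b,(255,0,255),1,shift=2)
cv2.imwrite("pics/c1.png",cv2.resize(im[90:260,140:320],None,fx=4,fy=3.5))
down=lambda zd:near(rot([0,0,-1],zd),Rn)
for nm,zd in(("UX",UX),("UY",UY)): 
    print(nm);path(p,Rn,np.array([.4585,-.0165,.20]),down(zd),12)
E
```

```text
t 0.1 p [0.1608 0.5516 0.2305] q [ 1.17  0.28  1.51  0.    1.36 -0.12] F [-1.24  0.67  0.02] w 0.085
axes [[-0.001, -0.96, 0.28], [-0.002, 0.28, 0.96], [-1.0, 0.0, -0.002]]
piv [0.64032304 0.20761885 0.015     ]
UX
12 rows ang [0.027, -0.0, 0.0] mm/row 53.5
[[0.022, -0.309, -0.321], [0.022, -0.322, -0.307], [0.022, -0.335, -0.293], [0.022, -0.347, -0.279], [0.021, -0.359, -0.263], [0.021, -0.37, -0.248], [0.021, -0.38, -0.232], [0.021, -0.39, -0.215], [0.021, -0.399, -0.198], [0.021, -0.407, -0.181], [0.021, -0.414, -0.164], [0.021, -0.421, -0.146]]
UY
12 rows ang [-0.056, -0.0, -0.0] mm/row 53.5
[[0.022, -0.309, -0.321], [0.022, -0.28, -0.347], [0.022, -0.248, -0.37], [0.022, -0.214, -0.39], [0.022, -0.179, -0.408], [0.022, -0.143, -0.422], [0.022, -0.105, -0.433], [0.021, -0.067, -0.44], [0.021, -0.028, -0.445], [0.021, 0.012, -0.445], [0.021, 0.051, -0.442], [0.021, 0.09, -0.436]]
```

View pics/c1.png

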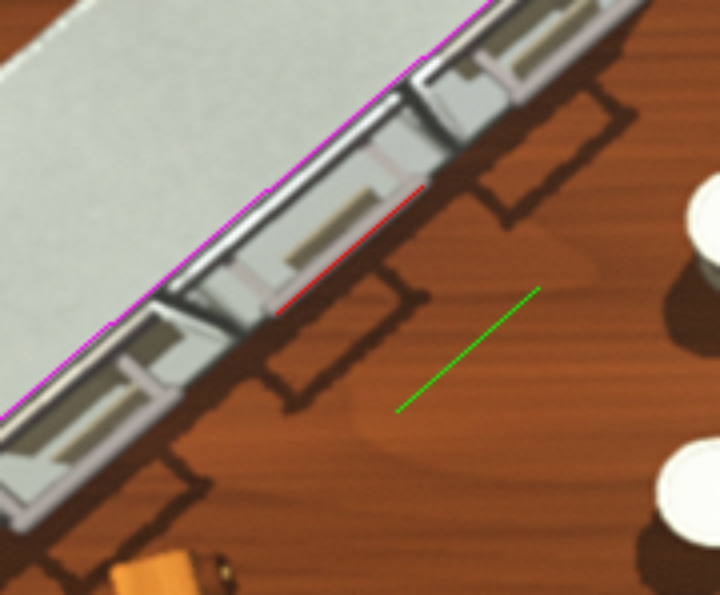

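The pale middle bar lies along the red predicted line, from (275,310) to (422,188), within about 3 mm. The magenta line sits on the roof's edge, so the pivot frame is sound. I'll start moving.

Emit:
arm_command:
  series:
    - {"dp":[0.02,-0.31,-0.32],"angular":[0.027,0,0],"gripper":85}
    - {"dp":[0.02,-0.32,-0.31],"angular":[0.027,0,0],"gripper":85}
    - {"dp":[0.02,-0.335,-0.29],"angular":[0.027,0,0],"gripper":85}
    - {"dp":[0.02,-0.35,-0.28],"angular":[0.027,0,0],"gripper":85}
    - {"dp":[0.02,-0.36,-0.26],"angular":[0.027,0,0],"gripper":85}
    - {"dp":[0.02,-0.37,-0.25],"angular":[0.027,0,0],"gripper":85}
    - {"dp":[0.02,-0.38,-0.23],"angular":[0.027,0,0],"gripper":85}
    - {"dp":[0.02,-0.39,-0.215],"angular":[0.027,0,0],"gripper":85}
  grip_force: 40

```text
clock: 1.1
position: [0.3627, 0.1645, 0.2085]
ee_rot: [0.629, -0.323, 0.63, 0.321]
contact_force: [0.5, 1.3, -0.9]
width: 0.0852
```

Run:
```python
from h import *
p,Rn=now();print(Rn.round(3).tolist())
path(p,Rn,np.array([.4585,-.0165,.17]),near(rot([0,0,-1],UX),Rn),6)
```

```text
t 1.1 p [0.3627 0.1645 0.2085] q [ 0.25  0.02  1.88 -0.    1.24 -0.69] F [ 0.46  1.33 -0.89] w 0.0852
[[-0.0, -0.811, 0.585], [-0.003, 0.585, 0.811], [-1.0, -0.001, -0.003]]
6 rows ang [0.018, -0.0, 0.0] mm/row 34.7
[[0.054, -0.255, -0.126], [0.054, -0.259, -0.118], [0.054, -0.262, -0.111], [0.054, -0.265, -0.103], [0.054, -0.268, -0.096], [0.054, -0.27, -0.088]]
```

Emit:
arm_command:
  series:
    - {"dp":[0.08,-0.31,-0.15],"angular":[0.022,0,0],"gripper":85}
    - {"dp":[0.08,-0.31,-0.14],"angular":[0.022,0,0],"gripper":85}
    - {"dp":[0.08,-0.315,-0.13],"angular":[0.022,0,0],"gripper":85}
    - {"dp":[0.08,-0.32,-0.12],"angular":[0.022,0,0],"gripper":85}
    - {"dp":[0.06,-0.32,-0.11],"angular":[0.022,0,0],"gripper":85}
    - {"dp":[0,0,0],"angular":[0,0,0],"gripper":85}
    - {"dp":[0,0,0],"angular":[0,0,0],"gripper":85}
    - {"dp":[0.05,0,0],"angular":[0,0,0],"gripper":85}

```text
clock: 2.1
position: [0.4593, -0.0257, 0.1545]
ee_rot: [0.656, -0.263, 0.657, 0.262]
contact_force: [0.9, -0.2, 0.2]
width: 0.0849
```

Run:
```python
from h import *
p,Rn=now();print(Rn.round(3).tolist())
path(p,Rn,np.array([.4585,-.0165,.09]),near(rot([0,0,-1],UX),Rn),2)
```

```text
t 2.1 p [ 0.4593 -0.0257  0.1545] q [-0.21  0.17  1.86 -0.    1.12 -0.97] F [ 0.87 -0.24  0.17] w 0.0849
[[-0.002, -0.689, 0.725], [-0.001, 0.725, 0.689], [-1.0, 0.0, -0.002]]
2 rows ang [-0.004, -0.001, -0.0] mm/row 32.6
[[0.269, 0.03, 0.024], [0.269, 0.03, 0.024]]
```

Emit:
arm_command:
  series:
    - {"dp":[0.05,0.06,0.05],"angular":[0,0,0],"gripper":85}
    - {"dp":[0.24,0,0],"angular":[0,0,0],"gripper":85}
    - {"dp":[0.24,0,0],"angular":[0,0,0],"gripper":85}
    - {"dp":[0,0,0],"angular":[0,0,0],"gripper":50}
    - {"dp":[0,0,0],"angular":[0,0,0],"gripper":50}
    - {"dp":[0,0,0],"angular":[0,0,0],"gripper":50}
    - {"dp":[0,0,0],"angular":[0,0,0],"gripper":50}
    - {"dp":[0,0,0],"angular":[0,0,0],"gripper":50}

```text
clock: 3.1
position: [0.4581, -0.0102, 0.0918]
ee_rot: [0.657, -0.265, 0.655, 0.264]
contact_force: [0.0, -0.4, -1.9]
width: 0.0642
```

Run:
```python
from h import *
p,Rn=now()
```

```text
t 3.1 p [ 0.4581 -0.0102  0.0918] q [-0.17  0.23  1.96  0.    0.95 -0.94] F [ 0.02 -0.43 -1.86] w 0.0642
```

Emit:
arm_command:
  series:
    - {"dp":[-0.15,0,0],"angular":[0,0,0],"gripper":50}
    - {"dp":[-0.15,0,0],"angular":[0,0,0],"gripper":50}
    - {"dp":[0,0,0],"angular":[0,0,0],"gripper":50}
    - {"dp":[0,0,0],"angular":[0,0,0],"gripper":50}
    - {"dp":[0,0,0],"angular":[0,0,0],"gripper":50}
    - {"dp":[0,0,0],"angular":[0,0,0],"gripper":50}
    - {"dp":[0,0,0],"angular":[0,0,0],"gripper":50}
    - {"dp":[0,0,0],"angular":[0,0,0],"gripper":50}

```text
clock: 4.1
position: [0.4563, -0.01, 0.1263]
ee_rot: [0.655, -0.264, 0.656, 0.265]
contact_force: [0.6, -0.4, -1.8]
width: 0.0645
```

Run:
```python
from h import *
from rig import get_state
p,Rn=now()
print(get_state()["moment"])
path(p,Rn,np.array([.4765,-.175,.16]),near(rot([0,0,-1],UX),Rn),4)
```

```text
t 4.1 p [ 0.4563 -0.01    0.1263] q [-0.17  0.19  1.91  0.    1.04 -0.94] F [ 0.57 -0.43 -1.84] w 0.0645
[ 0.03377302 -0.00190141  0.01092233]
4 rows ang [-0.001, -0.0, -0.0] mm/row 42.4
[[-0.071, -0.277, -0.208], [-0.07, -0.277, -0.209], [-0.07, -0.276, -0.209], [-0.07, -0.276, -0.209]]
```

Emit:
arm_command:
  series:
    - {"dp":[0.14,0,0],"angular":[0,0,0],"gripper":50}
    - {"dp":[0.135,0,0],"angular":[0,0,0],"gripper":50}
    - {"dp":[0,0,0],"angular":[0,0,0],"gripper":50}
    - {"dp":[0,0,0],"angular":[0,0,0],"gripper":85}
    - {"dp":[0,0,0],"angular":[0,0,0],"gripper":85}
    - {"dp":[-0.25,0,0],"angular":[0,0,0],"gripper":85}
    - {"dp":[-0.3,0,0],"angular":[0,0,0],"gripper":85}
    - {"dp":[0,0,0],"angular":[0,0,0],"gripper":85}

```text
clock: 5.1
position: [0.4589, -0.0104, 0.1635]
ee_rot: [0.657, -0.265, 0.654, 0.264]
contact_force: [0.0, -0.1, 0.2]
width: 0.085
```

Run:
```python
from h import *
p,Rn=now()
path(p,Rn,np.array([.4765,-.175,.15]),near(rot([0,0,-1],UX),Rn),4)
```

```text
t 5.1 p [ 0.4589 -0.0104  0.1635] q [-0.17  0.15  1.85  0.    1.13 -0.94] F [ 0.03 -0.07  0.16] w 0.085
4 rows ang [-0.001, 0.001, 0.001] mm/row 41.5
[[0.028, -0.272, -0.211], [0.028, -0.272, -0.212], [0.028, -0.272, -0.212], [0.028, -0.271, -0.213]]
```

Emit:
arm_command:
  series:
    - {"dp":[0.02,-0.28,-0.22],"angular":[0,0,0],"gripper":85}
    - {"dp":[0.02,-0.28,-0.22],"angular":[0,0,0],"gripper":85}
    - {"dp":[0.02,-0.28,-0.22],"angular":[0,0,0],"gripper":85}
    - {"dp":[0.02,-0.19,-0.14],"angular":[0,0,0],"gripper":85}
    - {"dp":[0,0,0],"angular":[0,0,0],"gripper":85}
    - {"dp":[0,0,0],"angular":[0,0,0],"gripper":85}
    - {"dp":[0.15,0,0],"angular":[0,0,0],"gripper":85}
    - {"dp":[0,0,0],"angular":[0,0,0],"gripper":85}

```text
clock: 6.1
position: [0.4744, -0.1663, 0.1339]
ee_rot: [0.657, -0.265, 0.654, 0.266]
contact_force: [-1.0, 0.1, 0.3]
width: 0.0849
```

Run:
```python
from h import *
p,Rn=now()
path(p,Rn,np.array([.4765,-.175,.09]),near(rot([0,0,-1],UX),Rn),1)
```

```text
t 6.1 p [ 0.4744 -0.1663  0.1339] q [-0.48  0.24  1.81  0.01  1.08 -1.25] F [-0.98  0.1   0.26] w 0.0849
1 rows ang [-0.002, 0.003, 0.001] mm/row 44.8
[[0.365, -0.064, -0.04]]
```

Emit:
arm_command:
  series:
    - {"dp":[0.05,-0.06,-0.04],"angular":[0,0,0],"gripper":85}
    - {"dp":[0.28,0,0],"angular":[0,0,0],"gripper":85}
    - {"dp":[0,0,0],"angular":[0,0,0],"gripper":50}
    - {"dp":[0,0,0],"angular":[0,0,0],"gripper":50}
    - {"dp":[0,0,0],"angular":[0,0,0],"gripper":50}
    - {"dp":[-0.15,0,0],"angular":[0,0,0],"gripper":50}
    - {"dp":[-0.12,0,0],"angular":[0,0,0],"gripper":50}
    - {"dp":[0,0,0],"angular":[0,0,0],"gripper":50}

```text
clock: 7.1
position: [0.4779, -0.1751, 0.1302]
ee_rot: [0.658, -0.268, 0.652, 0.265]
contact_force: [0.3, 0.1, -5.5]
width: 0.0637
```

Run:
```python
from h import *
from rig import get_image
for i in range(5): now();get_image("top")
```

```text
t 7.1 p [ 0.4779 -0.1751  0.1302] q [-0.49  0.25  1.81  0.01  1.07 -1.27] F [ 0.26  0.09 -5.5 ] w 0.0637
t 7.15 p [ 0.4774 -0.1748  0.1295] q [-0.49  0.25  1.81  0.01  1.07 -1.27] F [ 0.68  0.02 -5.93] w 0.0632
t 7.2 p [ 0.4769 -0.1746  0.129 ] q [-0.49  0.26  1.81  0.01  1.07 -1.27] F [ 0.24  0.07 -5.95] w 0.0634
t 7.25 p [ 0.4767 -0.1745  0.1287] q [-0.49  0.26  1.81  0.01  1.07 -1.27] F [ 0.76  0.55 -5.63] w 0.0636
t 7.3 p [ 0.4766 -0.1744  0.1285] q [-0.49  0.26  1.81  0.    1.07 -1.27] F [ 0.03 -0.07 -5.49] w 0.0636
```

Emit:
arm_command:
  series:
    - {"dp":[0.15,0,0],"angular":[0,0,0],"gripper":50}
    - {"dp":[0.12,0,0],"angular":[0,0,0],"gripper":50}
    - {"dp":[0.01,0,0],"angular":[0,0,0],"gripper":50}
    - {"dp":[0,0,0],"angular":[0,0,0],"gripper":85}
    - {"dp":[0,0,0],"angular":[0,0,0],"gripper":85}
    - {"dp":[-0.25,0,0],"angular":[0,0,0],"gripper":85}
    - {"dp":[-0.3,0,0],"angular":[0,0,0],"gripper":85}
    - {"dp":[0,0,0],"angular":[0,0,0],"gripper":85}

```text
clock: 8.35
position: [0.4787, -0.1764, 0.1638]
ee_rot: [0.658, -0.268, 0.652, 0.265]
contact_force: [0.1, -0.7, 0.5]
width: 0.0852
```

Run:
```python
from h import *
p,Rn=now()
path(p,Rn,np.array([.628,-.036,.15]),near(rot([0,0,-1],UX),Rn),5)
```

```text
t 8.35 p [ 0.4787 -0.1764  0.1638] q [-0.49  0.22  1.76  0.    1.15 -1.27] F [ 0.09 -0.67  0.48] w 0.0852
5 rows ang [0.0, 0.001, 0.001] mm/row 41.1
[[0.025, -0.006, 0.341], [0.025, -0.006, 0.341], [0.024, -0.006, 0.341], [0.024, -0.006, 0.341], [0.023, -0.006, 0.341]]
```

Emit:
arm_command:
  series:
    - {"dp":[0.02,-0.005,0.36],"angular":[0,0,0],"gripper":85}
    - {"dp":[0.02,-0.005,0.36],"angular":[0,0,0],"gripper":85}
    - {"dp":[0.02,-0.005,0.36],"angular":[0,0,0],"gripper":85}
    - {"dp":[0.02,-0.005,0.36],"angular":[0,0,0],"gripper":85}
    - {"dp":[0.02,0,0.24],"angular":[0,0,0],"gripper":85}
    - {"dp":[0,0,0],"angular":[0,0,0],"gripper":85}
    - {"dp":[0,0,0],"angular":[0,0,0],"gripper":85}
    - {"dp":[0.1,0,0],"angular":[0,0,0],"gripper":85}

```text
clock: 9.35
position: [0.6268, -0.0346, 0.1343]
ee_rot: [0.656, -0.267, 0.654, 0.265]
contact_force: [-0.3, 0.7, -0.8]
width: 0.0852
```

Run:
```python
from h import *
p,Rn=now()
path(p,Rn,np.array([.628,-.036,.09]),near(rot([0,0,-1],UX),Rn),1)
```

```text
t 9.35 p [ 0.6268 -0.0346  0.1343] q [-0.17  0.42  1.54 -0.    1.18 -0.94] F [-0.26  0.7  -0.75] w 0.0852
1 rows ang [-0.001, 0.001, 0.003] mm/row 44.3
[[0.369, -0.014, -0.002]]
```

Emit:
arm_command:
  series:
    - {"dp":[0.16,-0.01,0],"angular":[0,0,0],"gripper":85}
    - {"dp":[0.16,0,0],"angular":[0,0,0],"gripper":85}
    - {"dp":[0,0,0],"angular":[0,0,0],"gripper":50}
    - {"dp":[0,0,0],"angular":[0,0,0],"gripper":50}
    - {"dp":[0,0,0],"angular":[0,0,0],"gripper":50}
    - {"dp":[-0.15,0,0],"angular":[0,0,0],"gripper":50}
    - {"dp":[-0.12,0,0],"angular":[0,0,0],"gripper":50}
    - {"dp":[0,0,0],"angular":[0,0,0],"gripper":50}

```text
clock: 10.35
position: [0.6241, -0.0391, 0.1279]
ee_rot: [0.656, -0.265, 0.656, 0.263]
contact_force: [0.1, -0.2, -1.7]
width: 0.064
```

Run:
```python
from h import *
from rig import get_image
for i in range(4): now();get_image("top")
```

```text
t 10.35 p [ 0.6241 -0.0391  0.1279] q [-0.17  0.42  1.55 -0.    1.17 -0.94] F [ 0.13 -0.2  -1.67] w 0.064
t 10.4 p [ 0.6236 -0.039   0.1271] q [-0.17  0.42  1.55 -0.    1.17 -0.94] F [ 0.59 -0.58 -1.03] w 0.0641
t 10.45 p [ 0.6232 -0.0389  0.1265] q [-0.17  0.42  1.55 -0.    1.17 -0.94] F [-0.05  0.37 -1.73] w 0.0636
t 10.5 p [ 0.6229 -0.0388  0.126 ] q [-0.17  0.42  1.55 -0.    1.17 -0.94] F [-0.03 -0.72 -1.21] w 0.0635
```

Tin A at (.628,-.036) and tin B at (.4585,-.017) are empty, and tin C is full at about 5.6 N.

Emit:
arm_command:
  series:
    - {"dp":[0.14,0,0],"angular":[0,0,0],"gripper":50}
    - {"dp":[0.12,0,0],"angular":[0,0,0],"gripper":50}
    - {"dp":[0,0,0],"angular":[0,0,0],"gripper":50}
    - {"dp":[0,0,0],"angular":[0,0,0],"gripper":85}
    - {"dp":[0,0,0],"angular":[0,0,0],"gripper":85}
    - {"dp":[-0.25,0,0],"angular":[0,0,0],"gripper":85}
    - {"dp":[-0.35,0,0],"angular":[0,0,0],"gripper":85}
    - {"dp":[-0.3,0,0],"angular":[0,0,0],"gripper":40}

```text
clock: 11.55
position: [0.6203, -0.0377, 0.1949]
ee_rot: [0.651, -0.261, 0.661, 0.267]
contact_force: [1.3, 0.3, 0.2]
width: 0.0695
```

Run:
```python
from h import *
p,Rn=now()
R1=near(lean(np.deg2rad(35),UX),Rn);b=binp(-.042,0,.138,0);print("bar",b,R1.round(3).tolist())
path(p,Rn,b+R1[:,0]*(.0187-.08),R1,7)
```

```text
t 11.55 p [ 0.6203 -0.0377  0.1949] q [-0.17  0.37  1.45 -0.    1.33 -0.94] F [1.32 0.28 0.17] w 0.0695
bar [0.61026395 0.17828541 0.153     ] [[0.411, -0.698, 0.586], [0.401, 0.716, 0.572], [-0.819, 0.0, 0.574]]
7 rows ang [-0.001, -0.056, -0.001] mm/row 27.8
[[-0.009, 0.193, 0.128], [0.002, 0.193, 0.128], [0.013, 0.193, 0.128], [0.024, 0.193, 0.126], [0.035, 0.193, 0.124], [0.046, 0.193, 0.121], [0.056, 0.192, 0.117]]
```

Emit:
arm_command:
  series:
    - {"dp":[-0.01,0.19,0.13],"angular":[0,-0.058,0],"gripper":30}
    - {"dp":[0,0.19,0.13],"angular":[0,-0.058,0],"gripper":30}
    - {"dp":[0.01,0.19,0.13],"angular":[0,-0.058,0],"gripper":30}
    - {"dp":[0.025,0.19,0.125],"angular":[0,-0.058,0],"gripper":30}
    - {"dp":[0.035,0.19,0.125],"angular":[0,-0.058,0],"gripper":30}
    - {"dp":[0.045,0.19,0.12],"angular":[0,-0.058,0],"gripper":30}
    - {"dp":[0.05,0.18,0.115],"angular":[0,-0.056,0],"gripper":30}
    - {"dp":[0,0,0],"angular":[0,0,0],"gripper":30}
  grip_force: 30

```text
clock: 12.55
position: [0.5871, 0.1547, 0.2063]
ee_rot: [0.829, -0.163, 0.417, 0.335]
contact_force: [-0.5, 0.3, 0.7]
width: 0.0304
```

Run:
```python
from h import *
from rig import get_image
p,Rn=now()
R1=near(lean(np.deg2rad(35),UX),Rn);b=binp(-.042,0,.138,0);print(Rn.round(3).tolist())
path(p,Rn,b+R1[:,0]*.0187,R1,3)
d=get_image("side");cv2.imwrite("pics/s1.png",cv2.resize(d["image"][60:220,200:460],None,fx=3,fy=3))
```

```text
t 12.55 p [0.5871 0.1547 0.2063] q [-0.16  0.14  1.95  0.75  0.78 -1.39] F [-0.48  0.27  0.74] w 0.0304
[[0.428, -0.691, 0.582], [0.419, 0.723, 0.55], [-0.801, 0.008, 0.599]]
3 rows ang [-0.003, 0.007, -0.0] mm/row 27.1
[[0.225, 0.002, -0.017], [0.226, 0.002, -0.014], [0.226, 0.002, -0.012]]
```

View pics/s1.png

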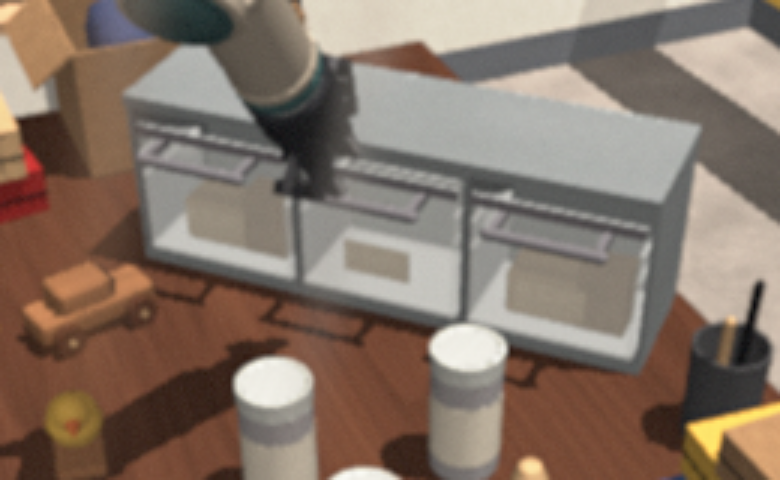

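The side crop shows the gripper at (315,170), in front of and above the middle bar, which runs to (420,210). All the tins are standing.

Emit:
arm_command:
  series:
    - {"dp":[0.2,0,-0.02],"angular":[0,0.007,0],"gripper":30}
    - {"dp":[0.22,0,-0.015],"angular":[0,0.007,0],"gripper":30}
    - {"dp":[0.22,0,-0.01],"angular":[0,0.007,0],"gripper":30}
    - {"dp":[0,0,0],"angular":[0,0,0],"gripper":30}
    - {"dp":[0,0,0],"angular":[0,0,0],"gripper":5}
    - {"dp":[0,0,0],"angular":[0,0,0],"gripper":5}
    - {"dp":[0,0,0],"angular":[0,0,0],"gripper":5}
    - {"dp":[0,0,0],"angular":[0,0,0],"gripper":5}
  grip_force: 30

```text
clock: 13.6
position: [0.6241, 0.1763, 0.1415]
ee_rot: [0.822, -0.175, 0.431, 0.328]
contact_force: [2.1, 2.1, -7.4]
width: 0.0105
```

Run:
```python
from h import *
p,Rn=now()
b=binp(-.042,0,.138,0);g=p-.0187*Rn[:,0];print("grasp pt - bar (unit axes)",[round(float((g-b)@a),4) for a in(UX,UY,UZ)],Rn.round(3).tolist())
# arc deltas about pivot starting from nominal, in tool axes, constant orientation
th=[0,.1,.2,.3,.4,.5,.6,.66,.70]
for a,c in zip(th,th[1:]):print(c,(Rn.T@(binp(-.042,0,.138,c)-binp(-.042,0,.138,a))/.12).round(3))
```

```text
t 13.6 p [0.6241 0.1763 0.1415] q [-0.07  0.27  1.94  0.77  0.64 -1.4 ] F [ 2.13  2.13 -7.43] w 0.0105
grasp pt - bar (unit axes) [-0.002, -0.0109, 0.0039] [[0.413, -0.691, 0.594], [0.389, 0.723, 0.571], [-0.824, -0.005, 0.567]]
0.1 [-0.031 -0.001 -0.116]
0.2 [-0.019 -0.001 -0.119]
0.3 [-0.007 -0.001 -0.12 ]
0.4 [ 0.005 -0.001 -0.12 ]
0.5 [ 0.017 -0.001 -0.119]
0.6 [ 0.029 -0.    -0.117]
0.66 [ 0.023 -0.    -0.068]
0.7 [ 0.018 -0.    -0.045]
```

Emit:
arm_command:
  series:
    - {"dp":[-0.03,0,-0.115],"angular":[0,0,0],"gripper":5}
    - {"dp":[-0.02,0,-0.12],"angular":[0,0,0],"gripper":5}
    - {"dp":[-0.007,0,-0.12],"angular":[0,0,0],"gripper":5}
    - {"dp":[0.005,0,-0.12],"angular":[0,0,0],"gripper":5}
    - {"dp":[0.017,0,-0.12],"angular":[0,0,0],"gripper":5}
    - {"dp":[0.029,0,-0.117],"angular":[0,0,0],"gripper":5}
    - {"dp":[0.023,0,-0.068],"angular":[0,0,0],"gripper":5}
    - {"dp":[0,0,0],"angular":[0,0,0],"gripper":5}

```text
clock: 14.6
position: [0.5761, 0.129, 0.0992]
ee_rot: [0.828, -0.172, 0.42, 0.33]
contact_force: [5.2, 7.4, -7.6]
width: 0.011
```

Run:
```python
from h import *
p,Rn=now()
g=p-.0187*Rn[:,0];v=g-PIV;x,z=v@UX,v@UZ;th=np.arctan2(-x,z)-np.arctan2(.042,.138);print("theta",th,"r",np.hypot(x,z))
b=binp(-.042,0,.138,.69);print((Rn.T@(b-g)/.12).round(3))
```

```text
t 14.6 p [0.5761 0.129  0.0992] q [-0.21  0.27  2.12  1.01  0.61 -1.78] F [ 5.17  7.41 -7.63] w 0.011
theta 0.5496249239252216 r 0.1495813891856708
[ 0.09   0.094 -0.153]
```

Emit:
arm_command:
  series:
    - {"dp":[0.03,0,-0.08],"angular":[0,0,0],"gripper":5}
    - {"dp":[0.03,0,-0.08],"angular":[0,0,0],"gripper":5}
    - {"dp":[0.02,0,-0.04],"angular":[0,0,0],"gripper":5}
    - {"dp":[0,0,0],"angular":[0,0,0],"gripper":5}
    - {"dp":[0,0,0],"angular":[0,0,0],"gripper":5}
    - {"dp":[0,0,0],"angular":[0,0,0],"gripper":32}
    - {"dp":[0,0,0],"angular":[0,0,0],"gripper":32}
    - {"dp":[0,0,0],"angular":[0,0,0],"gripper":32}

```text
clock: 15.6
position: [0.5726, 0.1215, 0.0879]
ee_rot: [0.832, -0.173, 0.411, 0.33]
contact_force: [0.7, 0.2, 0.6]
width: 0.032
```

Run:
```python
from h import *
p,Rn=now()
g=p-.0187*Rn[:,0];v=g-PIV;x,z=v@UX,v@UZ;th=np.arctan2(-x,z)-np.arctan2(.042,.138);print("theta",th,"r",np.hypot(x,z),Rn.round(3).tolist())
# retreat along -tool x 90mm is 6 rows; then to above tin C
q=p-Rn[:,0]*.10
print("then");path(q,Rn,np.array([.4775,-.175,.19]),near(rot([0,0,-1],UX),Rn),9)
```

```text
t 15.6 p [0.5726 0.1215 0.0879] q [-0.23  0.29  2.15  1.1   0.6  -1.91] F [0.74 0.19 0.55] w 0.032
theta 0.6429667087930246 r 0.14863017528385716 [[0.444, -0.692, 0.569], [0.407, 0.722, 0.56], [-0.798, -0.017, 0.602]]
then
9 rows ang [-0.0, 0.046, 0.001] mm/row 29.1
[[-0.134, -0.139, -0.147], [-0.123, -0.138, -0.156], [-0.112, -0.138, -0.165], [-0.1, -0.138, -0.172], [-0.088, -0.138, -0.179], [-0.075, -0.137, -0.185], [-0.062, -0.137, -0.19], [-0.048, -0.137, -0.194], [-0.035, -0.137, -0.197]]
```

Emit:
arm_command:
  series:
    - {"dp":[-0.15,0,0],"angular":[0,0,0],"gripper":32}
    - {"dp":[-0.25,0,0],"angular":[0,0,0],"gripper":32}
    - {"dp":[-0.25,0,0],"angular":[0,0,0],"gripper":32}
    - {"dp":[-0.2,0,0],"angular":[0,0,0],"gripper":85}
    - {"dp":[-0.13,-0.14,-0.15],"angular":[0,0.05,0],"gripper":85}
    - {"dp":[-0.12,-0.14,-0.16],"angular":[0,0.05,0],"gripper":85}
    - {"dp":[-0.11,-0.14,-0.165],"angular":[0,0.05,0],"gripper":85}
    - {"dp":[-0.1,-0.14,-0.17],"angular":[0,0.05,0],"gripper":85}

```text
clock: 16.6
position: [0.5018, -0.0397, 0.1815]
ee_rot: [0.754, -0.223, 0.541, 0.297]
contact_force: [-0.2, 0.3, -0.2]
width: 0.0846
```

Run:
```python
from h import *
p,Rn=now()
path(p,Rn,np.array([.4775,-.175,.16]),near(rot([0,0,-1],UX),Rn),6)
```

```text
t 16.6 p [ 0.5018 -0.0397  0.1815] q [-0.43  0.11  1.9   0.34  1.02 -1.36] F [-0.2   0.35 -0.19] w 0.0846
6 rows ang [-0.001, 0.034, 0.002] mm/row 23.2
[[-0.018, -0.112, -0.156], [-0.01, -0.112, -0.157], [-0.002, -0.112, -0.158], [0.006, -0.112, -0.158], [0.014, -0.111, -0.157], [0.022, -0.111, -0.157]]
```

Emit:
arm_command:
  series:
    - {"dp":[-0.02,-0.11,-0.155],"angular":[0,0.034,0],"gripper":85}
    - {"dp":[-0.01,-0.11,-0.155],"angular":[0,0.034,0],"gripper":85}
    - {"dp":[0,-0.11,-0.155],"angular":[0,0.034,0],"gripper":85}
    - {"dp":[0.01,-0.11,-0.155],"angular":[0,0.034,0],"gripper":85}
    - {"dp":[0.015,-0.11,-0.155],"angular":[0,0.034,0],"gripper":85}
    - {"dp":[0.02,-0.08,-0.12],"angular":[0,0.03,0],"gripper":85}
    - {"dp":[0,0,0],"angular":[0,0,0],"gripper":85}
    - {"dp":[0,0,0],"angular":[0,0,0],"gripper":85}

```text
clock: 17.6
position: [0.4787, -0.1735, 0.1614]
ee_rot: [0.659, -0.268, 0.655, 0.255]
contact_force: [-1.1, 1.0, 0.5]
width: 0.085
```

Run:
```python
from h import *
from rig import get_image
p,Rn=now();print(Rn.round(3).tolist())
path(p,Rn,np.array([.4775,-.175,.09]),near(rot([0,0,-1],UX),Rn),2)
d=get_image("side");cv2.imwrite("pics/s2.png",cv2.resize(d["image"][60:260,200:460],None,fx=3,fy=3));np.savez("side2.npz",**d)
np.savez("top2.npz",**get_image("top"))
```

```text
t 17.6 p [ 0.4787 -0.1735  0.1614] q [-0.48  0.22  1.77 -0.01  1.14 -1.23] F [-1.11  1.02  0.54] w 0.085
[[0.012, -0.687, 0.727], [-0.015, 0.727, 0.687], [-1.0, -0.019, -0.002]]
2 rows ang [-0.005, -0.001, 0.006] mm/row 35.7
[[0.298, 0.005, -0.007], [0.298, 0.002, -0.008]]
```

View pics/s2.png

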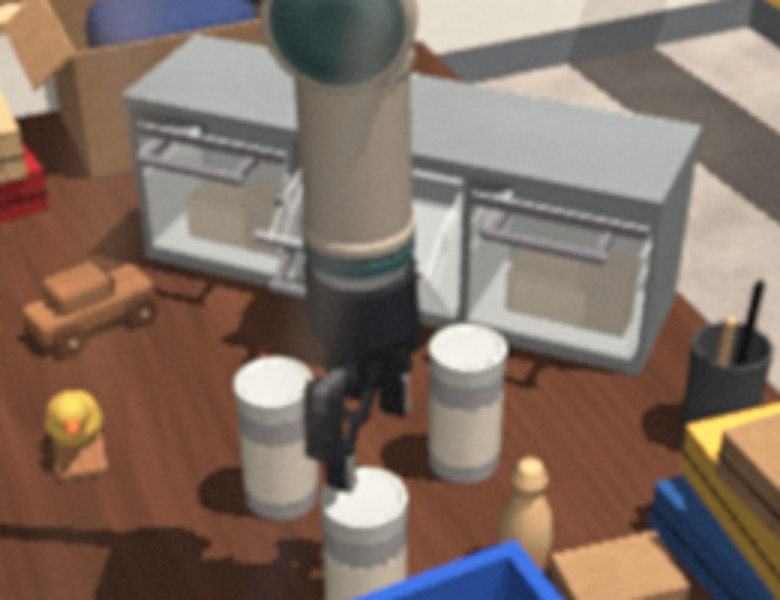

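The crop shows the bin tipped out, with its handle low at (280,290), and the jaws open above the full tin at (365,500). The other tins and the skittle are undisturbed.

Emit:
arm_command:
  series:
    - {"dp":[0.29,0.005,0],"angular":[0,0,0],"gripper":85}
    - {"dp":[0.29,0.005,0],"angular":[0,0,0],"gripper":85}
    - {"dp":[0,0,0],"angular":[0,0,0],"gripper":50}
    - {"dp":[0,0,0],"angular":[0,0,0],"gripper":50}
    - {"dp":[0,0,0],"angular":[0,0,0],"gripper":50}
    - {"dp":[0,0,0],"angular":[0,0,0],"gripper":50}
    - {"dp":[-0.2,0,0],"angular":[0,0,0],"gripper":50}
    - {"dp":[-0.4,0,0],"angular":[0,0,0],"gripper":50}
  grip_force: 60

```text
clock: 18.7
position: [0.4752, -0.17, 0.1637]
ee_rot: [0.658, -0.266, 0.656, 0.257]
contact_force: [1.1, -0.5, -5.5]
width: 0.0635
```

Run:
```python
from h import *
p,Rn=now()
R1=near(lean(.68,UX),Rn)
T=binp(.055,0,.265,.68);print("target",T)
path(p,Rn,T,R1,12)
```

```text
t 18.7 p [ 0.4752 -0.17    0.1637] q [-0.48  0.21  1.77 -0.01  1.15 -1.23] F [ 1.14 -0.45 -5.49] w 0.0635
target [0.55167473 0.12111059 0.25564039]
12 rows ang [-0.001, -0.036, 0.001] mm/row 26.2
[[-0.066, 0.11, 0.177], [-0.055, 0.109, 0.181], [-0.045, 0.109, 0.184], [-0.034, 0.109, 0.186], [-0.023, 0.109, 0.188], [-0.012, 0.109, 0.189], [-0.002, 0.109, 0.19], [0.009, 0.109, 0.189], [0.02, 0.108, 0.189], [0.031, 0.108, 0.187], [0.042, 0.108, 0.185], [0.053, 0.108, 0.183]]
```

Emit:
arm_command:
  series:
    - {"dp":[-0.4,0,0],"angular":[0,0,0],"gripper":50}
    - {"dp":[-0.2,0,0],"angular":[0,0,0],"gripper":50}
    - {"dp":[-0.03,0.11,0.17],"angular":[0,-0.036,0],"gripper":50}
    - {"dp":[-0.02,0.11,0.17],"angular":[0,-0.036,0],"gripper":50}
    - {"dp":[-0.01,0.11,0.17],"angular":[0,-0.036,0],"gripper":50}
    - {"dp":[0,0.11,0.17],"angular":[0,-0.036,0],"gripper":50}
    - {"dp":[0.01,0.11,0.17],"angular":[0,-0.036,0],"gripper":50}
    - {"dp":[0.02,0.11,0.17],"angular":[0,-0.036,0],"gripper":50}

```text
clock: 19.7
position: [0.5074, -0.0242, 0.2606]
ee_rot: [0.762, -0.22, 0.531, 0.298]
contact_force: [-0.0, 0.7, -4.5]
width: 0.0632
```

Run:
```python
from h import *
p,Rn=now()
R1=near(lean(.68,UX),Rn)
path(p,Rn,binp(.055,0,.265,.68),R1,7)
# bin check: handle/front wall tilt from depth in top2
P=cloud(np.load("top2.npz"));v=P-PIV;x,y,z=v@UX,v@UY,v@UZ
for s in("top2","side2"):
    P=cloud(np.load(s+".npz"));v=P-PIV;x,y,z=v@UX,v@UY,v@UZ
    m=(abs(y)<.05)&(x<-.02)&(x>-.18)&(z>.04)&(z<.2);q=np.stack([x[m],z[m]],1)
    r=np.hypot(q[:,0],q[:,1]);k=abs(r-.148)<.01
    print(s,m.sum(),"bar pts th",np.median(np.arctan2(-q[k,0],q[k,1])) if k.any() else None,k.sum(), np.percentile(q,[5,50,95],axis=0).round(3).tolist() if len(q) else 0)
```

```text
t 19.7 p [ 0.5074 -0.0242  0.2606] q [-0.41  0.04  1.78  0.34  1.19 -1.28] F [-0.04  0.67 -4.49] w 0.0632
7 rows ang [-0.0, -0.03, 0.002] mm/row 21.7
[[0.057, 0.089, 0.146], [0.065, 0.089, 0.144], [0.072, 0.089, 0.14], [0.079, 0.088, 0.137], [0.085, 0.088, 0.133], [0.092, 0.088, 0.129], [0.098, 0.087, 0.124]]
top2 1266 bar pts th 0.6929082317692968 522 [[-0.12, 0.047], [-0.075, 0.087], [-0.029, 0.119]]
side2 80 bar pts th 0.9404280923692696 67 [[-0.124, 0.079], [-0.111, 0.086], [-0.076, 0.115]]
```

Emit:
arm_command:
  series:
    - {"dp":[0.055,0.09,0.145],"angular":[0,-0.031,0],"gripper":50}
    - {"dp":[0.065,0.09,0.145],"angular":[0,-0.031,0],"gripper":50}
    - {"dp":[0.07,0.09,0.14],"angular":[0,-0.031,0],"gripper":50}
    - {"dp":[0.08,0.09,0.135],"angular":[0,-0.031,0],"gripper":50}
    - {"dp":[0.085,0.09,0.13],"angular":[0,-0.031,0],"gripper":50}
    - {"dp":[0.08,0.085,0.125],"angular":[0,-0.031,0],"gripper":50}
    - {"dp":[0.06,0.06,0.1],"angular":[0,-0.025,0],"gripper":50}
    - {"dp":[0,0,0],"angular":[0,0,0],"gripper":50}

```text
clock: 20.7
position: [0.5394, 0.1191, 0.251]
ee_rot: [0.835, -0.17, 0.402, 0.335]
contact_force: [-0.4, 0.3, -5.8]
width: 0.0638
```

Run:
```python
from h import *
from rig import get_image
p,Rn=now();print(Rn.round(3).tolist())
R1=near(lean(.68,UX),Rn)
path(p,Rn,binp(.055,0,.20,.68),R1,3);path(p,Rn,binp(.055,0,.1,.68),R1,6)
a,b=get_image("side")["image"][60:210,210:410],get_image("top")["image"][90:240,150:350]
cv2.imwrite("pics/s3.png",cv2.resize(np.hstack([a,b]),None,fx=2,fy=2.6))
```

```text
t 20.7 p [0.5394 0.1191 0.251 ] q [-0.28  0.02  1.98  0.74  0.91 -1.45] F [-0.39  0.32 -5.77] w 0.0638
[[0.451, -0.697, 0.558], [0.423, 0.717, 0.553], [-0.786, -0.013, 0.619]]
3 rows ang [0.001, -0.003, 0.003] mm/row 23.0
[[0.188, -0.018, 0.032], [0.188, -0.018, 0.032], [0.188, -0.019, 0.031]]
6 rows ang [0.001, -0.001, 0.001] mm/row 28.0
[[0.233, -0.007, 0.018], [0.233, -0.008, 0.018], [0.233, -0.008, 0.017], [0.233, -0.008, 0.017], [0.233, -0.009, 0.016], [0.233, -0.009, 0.016]]
```

View pics/s3.png

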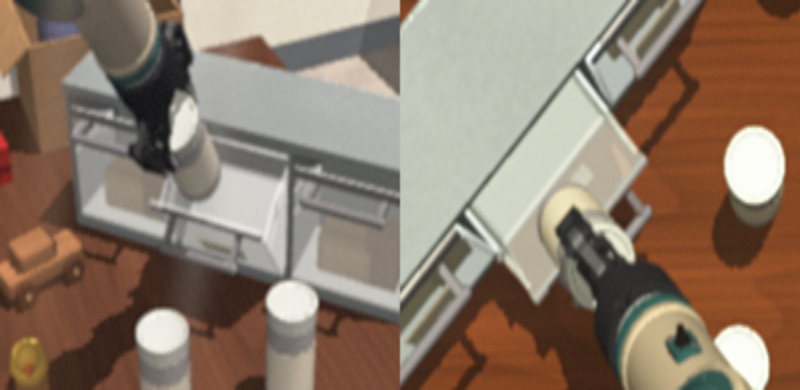

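Side (left half): the tin hangs parallel above the open bin at (190,150). Top (right half): it is over the bin mouth at (570,215), within the front-wall corners (540,300) and (645,160). Now I'll lower it along the bin's axis.

Emit:
arm_command:
  series:
    - {"dp":[0.19,-0.02,0.035],"angular":[0,0,0],"gripper":50}
    - {"dp":[0.23,-0.02,0.035],"angular":[0,0,0],"gripper":50}
    - {"dp":[0.23,-0.01,0.03],"angular":[0,0,0],"gripper":50}
    - {"dp":[0.23,0,0.005],"angular":[0,0,0],"gripper":50}
    - {"dp":[0.23,0,0],"angular":[0,0,0],"gripper":50}
    - {"dp":[0.12,0,0],"angular":[0,0,0],"gripper":50}
    - {"dp":[0,0,0],"angular":[0,0,0],"gripper":50}
    - {"dp":[0,0,0],"angular":[0,0,0],"gripper":50}

```text
clock: 21.8
position: [0.6259, 0.1789, 0.1435]
ee_rot: [0.837, -0.174, 0.401, 0.331]
contact_force: [-0.4, 0.3, -5.0]
width: 0.0634
```

```bash
cat >> h.py <<'E'
def inbin(p,th=.68):
    v=p-PIV;X,Y,Z=v@UX,v@UY,v@UZ;c,s=np.cos(th),np.sin(th);print("bin coords",np.round([X*c+Z*s,Y,-X*s+Z*c],4))
E
python3 - <<'E'
from h import *
p,Rn=now();print(Rn.round(3).tolist());inbin(p)
R1=near(lean(.68,UX),Rn)
path(p,Rn,binp(.055,0,.096,.68),R1,1)
E
```

```text
t 21.8 p [0.6259 0.1789 0.1435] q [-0.09  0.27  1.99  0.93  0.6  -1.58] F [-0.42  0.33 -4.98] w 0.0634
[[0.46, -0.693, 0.555], [0.414, 0.72, 0.557], [-0.785, -0.026, 0.618]]
bin coords [ 0.0572 -0.0105  0.119 ]
1 rows ang [0.007, -0.008, 0.016] mm/row 25.4
[[0.19, 0.093, -0.015]]
```

Emit:
arm_command:
  series:
    - {"dp":[0.09,0.02,-0.01],"angular":[0,0,0],"gripper":50}
    - {"dp":[0.07,0,-0.005],"angular":[0,0,0],"gripper":50}
    - {"dp":[0,0,0],"angular":[0,0,0],"gripper":50}
    - {"dp":[0,0,0],"angular":[0,0,0],"gripper":50}
    - {"dp":[0,0,0],"angular":[0,0,0],"gripper":50}
    - {"dp":[0,0,0],"angular":[0,0,0],"gripper":50}
    - {"dp":[0,0,0],"angular":[0,0,0],"gripper":50}
    - {"dp":[0,0,0],"angular":[0,0,0],"gripper":50}

```text
clock: 22.8
position: [0.6328, 0.187, 0.1297]
ee_rot: [0.838, -0.175, 0.398, 0.33]
contact_force: [-2.0, -1.5, -3.1]
width: 0.0634
```

Run:
```python
from h import *
p,Rn=now();inbin(p)
```

```text
t 22.8 p [0.6328 0.187  0.1297] q [-0.07  0.3   2.    0.98  0.57 -1.62] F [-1.96 -1.52 -3.09] w 0.0634
bin coords [ 0.0567 -0.0095  0.1016]
```

Emit:
arm_command:
  series:
    - {"dp":[0,0,0],"angular":[0,0,0],"gripper":75}
    - {"dp":[0,0,0],"angular":[0,0,0],"gripper":75}
    - {"dp":[-0.1,0,0],"angular":[0,0,0],"gripper":75}
    - {"dp":[-0.15,0,0],"angular":[0,0,0],"gripper":75}
    - {"dp":[-0.2,0,0],"angular":[0,0,0],"gripper":75}
    - {"dp":[-0.25,0,0],"angular":[0,0,0],"gripper":80}
    - {"dp":[-0.25,0,0],"angular":[0,0,0],"gripper":85}
    - {"dp":[-0.2,0,0],"angular":[0,0,0],"gripper":85}

```text
clock: 23.8
position: [0.5683, 0.127, 0.2491]
ee_rot: [0.841, -0.176, 0.394, 0.327]
contact_force: [1.1, -0.2, 0.4]
width: 0.0849
```

Run:
```python
from h import *
p,Rn=now()
path(p,Rn,np.array([.628,-.036,.20]),near(rot([0,0,-1],UX),Rn),8)
```

```text
t 23.8 p [0.5683 0.127  0.2491] q [-0.23  0.05  1.95  0.75  0.85 -1.44] F [ 1.09 -0.21  0.43] w 0.0849
8 rows ang [0.0, 0.054, 0.003] mm/row 22.6
[[-0.001, -0.164, -0.092], [0.006, -0.164, -0.092], [0.013, -0.164, -0.091], [0.02, -0.164, -0.089], [0.027, -0.164, -0.087], [0.033, -0.164, -0.085], [0.04, -0.165, -0.082], [0.045, -0.165, -0.078]]
```

Emit:
arm_command:
  series:
    - {"dp":[0,-0.165,-0.09],"angular":[0,0.055,0],"gripper":85}
    - {"dp":[0.005,-0.165,-0.09],"angular":[0,0.055,0],"gripper":85}
    - {"dp":[0.013,-0.165,-0.09],"angular":[0,0.055,0],"gripper":85}
    - {"dp":[0.02,-0.165,-0.09],"angular":[0,0.055,0],"gripper":85}
    - {"dp":[0.027,-0.165,-0.087],"angular":[0,0.055,0],"gripper":85}
    - {"dp":[0.033,-0.165,-0.085],"angular":[0,0.055,0],"gripper":85}
    - {"dp":[0.04,-0.165,-0.08],"angular":[0,0.055,0],"gripper":85}
    - {"dp":[0,0,0],"angular":[0,0.04,0],"gripper":85}

```text
clock: 24.8
position: [0.6187, -0.0307, 0.229]
ee_rot: [0.668, -0.276, 0.65, 0.236]
contact_force: [-1.0, 0.5, 0.1]
width: 0.0847
```

Run:
```python
from h import *
from rig import get_image
p,Rn=now();print(Rn.round(3).tolist())
P=cloud(np.load("top2.npz"));z=P[...,2]
for n,c in(("A",(.628,-.036)),("B",(.4585,-.0165))):
    m=(abs(z-.129)<.006)&(np.hypot(P[...,0]-c[0],P[...,1]-c[1])<.06);q=P[m][:,:2].astype(np.float32);print(n,m.sum(),cv2.minEnclosingCircle(q) if len(q) else 0)
    path(p,Rn,np.array([*(np.array(cv2.minEnclosingCircle(q)[0])),.15]),near(rot([0,0,-1],UX),Rn),3)
d=get_image("top");np.savez("top4.npz",**d);cv2.imwrite("pics/t4.png",cv2.resize(d["image"][90:260,140:350],None,fx=3,fy=3))
```

```text
t 24.8 p [ 0.6187 -0.0307  0.229 ] q [-0.14  0.32  1.45 -0.04  1.32 -0.87] F [-1.03  0.5   0.05] w 0.0847
[[0.044, -0.673, 0.738], [-0.043, 0.737, 0.675], [-0.998, -0.062, 0.003]]
A 673 ((0.6280690431594849, -0.036133330315351486), 0.0328020341694355)
3 rows ang [-0.007, 0.0, 0.013] mm/row 26.6
[[0.221, -0.015, 0.008], [0.22, -0.02, 0.008], [0.22, -0.024, 0.008]]
B 702 ((0.4597117304801941, -0.01589648239314556), 0.032394152134656906)
3 rows ang [-0.007, 0.0, 0.013] mm/row 59.4
[[0.198, 0.341, -0.299], [0.205, 0.34, -0.295], [0.212, 0.339, -0.291]]
```

View pics/t4.png

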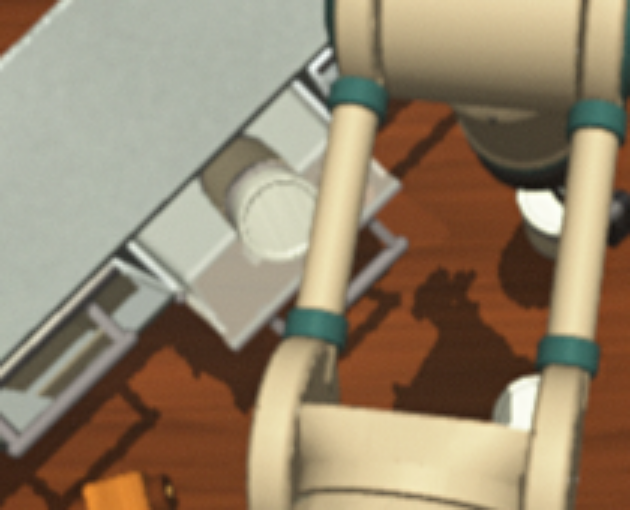

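The full tin sits slanted in the open bin, with its lid at (280,220) against the front wall. Now I'll move the empties.

Emit:
arm_command:
  series:
    - {"dp":[0.22,-0.015,0.008],"angular":[-0.007,0,0.013],"gripper":85}
    - {"dp":[0.22,-0.02,0.008],"angular":[-0.007,0,0.013],"gripper":85}
    - {"dp":[0.22,-0.02,0.008],"angular":[-0.007,0,0.013],"gripper":85}
    - {"dp":[0.24,0,0],"angular":[0,0,0],"gripper":85}
    - {"dp":[0.22,0,0],"angular":[0,0,0],"gripper":85}
    - {"dp":[0,0,0],"angular":[0,0,0],"gripper":50}
    - {"dp":[0,0,0],"angular":[0,0,0],"gripper":50}
    - {"dp":[0,0,0],"angular":[0,0,0],"gripper":50}
  grip_force: 40

```text
clock: 25.85
position: [0.6265, -0.0371, 0.0858]
ee_rot: [0.655, -0.263, 0.655, 0.269]
contact_force: [0.3, 0.7, -0.6]
width: 0.0641
```

Run:
```python
from h import *
p,Rn=now();print(Rn.round(3).tolist())
a=np.deg2rad(3.6);C=np.array([.449,-.3535,0])
for k in(.055,-.055):print("slot",C+k*np.array([np.cos(a),np.sin(a),0]))
q=p+[0,0,.14]
path(q,Rn,C+.055*np.array([np.cos(a),np.sin(a),0])+[0,0,.23],near(rot([0,0,-1],UX),Rn),8)
```

```text
t 25.85 p [ 0.6265 -0.0371  0.0858] q [-0.17  0.46  1.59  0.01  1.09 -0.95] F [ 0.3   0.7  -0.56] w 0.0641
[[-0.003, -0.698, 0.716], [0.008, 0.716, 0.698], [-1.0, 0.008, 0.004]]
slot [ 0.50389147 -0.35004652  0.        ]
slot [ 0.39410853 -0.35695348  0.        ]
8 rows ang [-0.0, 0.0, -0.001] mm/row 42.0
[[-0.007, -0.144, -0.319], [-0.006, -0.144, -0.319], [-0.006, -0.144, -0.319], [-0.006, -0.144, -0.319], [-0.006, -0.144, -0.319], [-0.005, -0.144, -0.319], [-0.005, -0.144, -0.319], [-0.005, -0.144, -0.319]]
```

Emit:
arm_command:
  series:
    - {"dp":[-0.3,0,0],"angular":[0,0,0],"gripper":50}
    - {"dp":[-0.45,0,0],"angular":[0,0,0],"gripper":50}
    - {"dp":[-0.4,-0.03,-0.06],"angular":[0,0,0],"gripper":50}
    - {"dp":[-0.02,-0.15,-0.33],"angular":[0,0,0],"gripper":50}
    - {"dp":[-0.005,-0.17,-0.37],"angular":[0,0,0],"gripper":50}
    - {"dp":[-0.005,-0.17,-0.37],"angular":[0,0,0],"gripper":50}
    - {"dp":[-0.005,-0.17,-0.37],"angular":[0,0,0],"gripper":50}
    - {"dp":[-0.005,-0.17,-0.37],"angular":[0,0,0],"gripper":50}

```text
clock: 26.85
position: [0.5388, -0.2726, 0.2353]
ee_rot: [0.657, -0.268, 0.651, 0.27]
contact_force: [-0.1, -0.2, -1.4]
width: 0.0635
```

Run:
```python
from h import *
p,Rn=now()
path(p,Rn,np.array([.504,-.35,.22]),near(rot([0,0,-1],UX),Rn),4)
```

```text
t 26.85 p [ 0.5388 -0.2726  0.2353] q [-0.59  0.32  1.44  0.01  1.39 -1.37] F [-0.13 -0.24 -1.43] w 0.0635
4 rows ang [0.001, 0.001, -0.0] mm/row 21.6
[[0.03, -0.063, -0.165], [0.031, -0.064, -0.165], [0.031, -0.064, -0.165], [0.031, -0.064, -0.165]]
```

Emit:
arm_command:
  series:
    - {"dp":[0.02,-0.07,-0.18],"angular":[0,0,0],"gripper":50}
    - {"dp":[0.03,-0.07,-0.18],"angular":[0,0,0],"gripper":50}
    - {"dp":[0.03,-0.06,-0.15],"angular":[0,0,0],"gripper":50}
    - {"dp":[0.02,-0.03,-0.08],"angular":[0,0,0],"gripper":50}
    - {"dp":[0.2,0,0],"angular":[0,0,0],"gripper":50}
    - {"dp":[0.3,0,0],"angular":[0,0,0],"gripper":50}
    - {"dp":[0.25,0,0],"angular":[0,0,0],"gripper":50}
    - {"dp":[0,0,0],"angular":[0,0,0],"gripper":50}

```text
clock: 27.85
position: [0.5073, -0.3475, 0.1327]
ee_rot: [0.659, -0.268, 0.65, 0.267]
contact_force: [-0.2, -0.1, -0.8]
width: 0.064
```

Run:
```python
from h import *
p,Rn=now()
path(p,Rn,np.array([.504,-.35,.093]),near(rot([0,0,-1],UX),Rn),2)
```

```text
t 27.85 p [ 0.5073 -0.3475  0.1327] q [-0.72  0.4   1.57  0.01  1.16 -1.5 ] F [-0.2  -0.15 -0.84] w 0.064
2 rows ang [0.001, 0.004, 0.002] mm/row 20.0
[[0.165, 0.003, -0.019], [0.165, 0.003, -0.018]]
```

Emit:
arm_command:
  series:
    - {"dp":[0.16,0,-0.01],"angular":[0,0,0],"gripper":50}
    - {"dp":[0.15,0,-0.01],"angular":[0,0,0],"gripper":50}
    - {"dp":[0,0,0],"angular":[0,0,0],"gripper":50}
    - {"dp":[0,0,0],"angular":[0,0,0],"gripper":85}
    - {"dp":[0,0,0],"angular":[0,0,0],"gripper":85}
    - {"dp":[-0.15,0,0],"angular":[0,0,0],"gripper":85}
    - {"dp":[-0.35,0,0],"angular":[0,0,0],"gripper":85}
    - {"dp":[-0.35,0,0],"angular":[0,0,0],"gripper":85}

```text
clock: 28.85
position: [0.508, -0.3501, 0.2067]
ee_rot: [0.661, -0.272, 0.648, 0.265]
contact_force: [1.9, -0.4, -0.0]
width: 0.0848
```

Run:
```python
from h import *
p,Rn=now()
path(p,Rn,np.array([.4592,-.0162,.17]),near(rot([0,0,-1],UX),Rn),7)
```

```text
t 28.85 p [ 0.508  -0.3501  0.2067] q [-0.72  0.34  1.47  0.01  1.32 -1.51] F [ 1.9  -0.45 -0.01] w 0.0848
7 rows ang [0.001, 0.001, 0.001] mm/row 48.5
[[0.042, 0.324, 0.237], [0.042, 0.325, 0.237], [0.043, 0.325, 0.237], [0.043, 0.325, 0.237], [0.043, 0.325, 0.237], [0.043, 0.325, 0.236], [0.043, 0.325, 0.236]]
```

Emit:
arm_command:
  series:
    - {"dp":[0,0.32,0.235],"angular":[0,0,0],"gripper":85}
    - {"dp":[0.02,0.33,0.24],"angular":[0,0,0],"gripper":85}
    - {"dp":[0.05,0.33,0.24],"angular":[0,0,0],"gripper":85}
    - {"dp":[0.05,0.33,0.24],"angular":[0,0,0],"gripper":85}
    - {"dp":[0.05,0.33,0.24],"angular":[0,0,0],"gripper":85}
    - {"dp":[0.05,0.33,0.24],"angular":[0,0,0],"gripper":85}
    - {"dp":[0.03,0.23,0.16],"angular":[0,0,0],"gripper":85}
    - {"dp":[0,0,0],"angular":[0,0,0],"gripper":85}

```text
clock: 29.85
position: [0.4652, -0.023, 0.1854]
ee_rot: [0.668, -0.279, 0.641, 0.256]
contact_force: [-1.1, -0.3, 0.4]
width: 0.0848
```

Run:
```python
from h import *
p,Rn=now()
path(p,Rn,np.array([.4592,-.0162,.09]),near(rot([0,0,-1],UX),Rn),2)
```

```text
t 29.85 p [ 0.4652 -0.023   0.1854] q [-0.19  0.12  1.83 -0.01  1.14 -0.97] F [-1.11 -0.31  0.44] w 0.0848
2 rows ang [0.001, 0.008, 0.014] mm/row 47.9
[[0.395, 0.055, -0.007], [0.397, 0.047, -0.003]]
```

Emit:
arm_command:
  series:
    - {"dp":[0.2,0.055,-0.005],"angular":[0,0.008,0.014],"gripper":85}
    - {"dp":[0.2,0.045,0],"angular":[0,0.008,0.014],"gripper":85}
    - {"dp":[0.2,0,0],"angular":[0,0,0],"gripper":85}
    - {"dp":[0.19,0,0],"angular":[0,0,0],"gripper":85}
    - {"dp":[0,0,0],"angular":[0,0,0],"gripper":50}
    - {"dp":[0,0,0],"angular":[0,0,0],"gripper":50}
    - {"dp":[0,0,0],"angular":[0,0,0],"gripper":50}
    - {"dp":[0,0,0],"angular":[0,0,0],"gripper":50}

```text
clock: 30.85
position: [0.4598, -0.0199, 0.0841]
ee_rot: [0.653, -0.265, 0.657, 0.266]
contact_force: [-0.0, 0.3, -2.1]
width: 0.0647
```

Run:
```python
from h import *
p,Rn=now()
path(p+[0,0,.145],Rn,np.array([.394,-.357,.23]),near(rot([0,0,-1],UX),Rn),7)
```

```text
t 30.85 p [ 0.4598 -0.0199  0.0841] q [-0.19  0.25  1.96 -0.    0.94 -0.96] F [-0.03  0.31 -2.14] w 0.0647
7 rows ang [-0.0, -0.0, -0.0] mm/row 49.1
[[-0.0, -0.234, -0.335], [-0.001, -0.234, -0.336], [-0.001, -0.233, -0.336], [-0.001, -0.233, -0.336], [-0.001, -0.233, -0.336], [-0.001, -0.233, -0.336], [-0.001, -0.233, -0.336]]
```

Emit:
arm_command:
  series:
    - {"dp":[-0.3,0,0],"angular":[0,0,0],"gripper":50}
    - {"dp":[-0.45,0,0],"angular":[0,0,0],"gripper":50}
    - {"dp":[-0.42,-0.03,-0.05],"angular":[0,0,0],"gripper":50}
    - {"dp":[-0.02,-0.23,-0.335],"angular":[0,0,0],"gripper":50}
    - {"dp":[0,-0.23,-0.335],"angular":[0,0,0],"gripper":50}
    - {"dp":[0,-0.23,-0.335],"angular":[0,0,0],"gripper":50}
    - {"dp":[0,-0.23,-0.335],"angular":[0,0,0],"gripper":50}
    - {"dp":[0,-0.23,-0.335],"angular":[0,0,0],"gripper":50}

```text
clock: 31.85
position: [0.4104, -0.2711, 0.2331]
ee_rot: [0.653, -0.268, 0.656, 0.267]
contact_force: [1.0, 0.0, -1.1]
width: 0.0644
```

Run:
```python
from h import *
p,Rn=now()
path(p,Rn,np.array([.394,-.357,.22]),near(rot([0,0,-1],UX),Rn),3)
```

```text
t 31.85 p [ 0.4104 -0.2711  0.2331] q [-0.72  0.15  1.67 -0.    1.32 -1.5 ] F [ 1.    0.03 -1.14] w 0.0644
3 rows ang [0.0, -0.001, -0.0] mm/row 29.5
[[0.037, -0.138, -0.199], [0.037, -0.139, -0.199], [0.037, -0.139, -0.199]]
```

Emit:
arm_command:
  series:
    - {"dp":[0.03,-0.13,-0.19],"angular":[0,0,0],"gripper":50}
    - {"dp":[0.03,-0.12,-0.17],"angular":[0,0,0],"gripper":50}
    - {"dp":[0.03,-0.08,-0.12],"angular":[0,0,0],"gripper":50}
    - {"dp":[0.01,0,0],"angular":[0,0,0],"gripper":50}
    - {"dp":[0.2,0,0],"angular":[0,0,0],"gripper":50}
    - {"dp":[0.3,0,0],"angular":[0,0,0],"gripper":50}
    - {"dp":[0.25,0,0],"angular":[0,0,0],"gripper":50}
    - {"dp":[0,0,0],"angular":[0,0,0],"gripper":50}

```text
clock: 32.85
position: [0.3957, -0.3419, 0.1292]
ee_rot: [0.655, -0.266, 0.656, 0.266]
contact_force: [-0.3, -0.1, 0.2]
width: 0.0646
```

Run:
```python
from h import *
p,Rn=now()
path(p,Rn,np.array([.394,-.357,.0915]),near(rot([0,0,-1],UX),Rn),2)
```

```text
t 32.85 p [ 0.3957 -0.3419  0.1292] q [-0.84  0.28  1.77 -0.    1.09 -1.61] F [-0.34 -0.11  0.19] w 0.0646
2 rows ang [-0.001, -0.0, -0.0] mm/row 20.3
[[0.157, -0.04, -0.049], [0.157, -0.04, -0.049]]
```

Emit:
arm_command:
  series:
    - {"dp":[0.15,-0.04,-0.04],"angular":[0,0,0],"gripper":50}
    - {"dp":[0.15,-0.02,-0.03],"angular":[0,0,0],"gripper":50}
    - {"dp":[0,0,0],"angular":[0,0,0],"gripper":50}
    - {"dp":[0,0,0],"angular":[0,0,0],"gripper":85}
    - {"dp":[0,0,0],"angular":[0,0,0],"gripper":85}
    - {"dp":[-0.15,0,0],"angular":[0,0,0],"gripper":85}
    - {"dp":[-0.35,0,0],"angular":[0,0,0],"gripper":85}
    - {"dp":[-0.35,0,0],"angular":[0,0,0],"gripper":30}

```text
clock: 33.85
position: [0.3978, -0.3514, 0.2041]
ee_rot: [0.656, -0.269, 0.654, 0.265]
contact_force: [0.6, -0.2, 0.6]
width: 0.0689
```

Run:
```python
from h import *
from rig import get_image
p,Rn=now()
d=get_image("side");np.savez("side5.npz",**d);cv2.imwrite("pics/s5.png",cv2.resize(d["image"][60:400,190:500],None,fx=1.9,fy=1.7))
R1=near(lean(np.deg2rad(38),UX),Rn)
print(binp(-.042,0,.138,.68))
print("pregrasp, back 90mm");path(p,Rn,binp(-.042,0,.138,.68)+R1[:,0]*(.0187-.09)+[0,0,.02],R1,14)
```

```text
t 33.85 p [ 0.3978 -0.3514  0.2041] q [-0.86  0.22  1.65  0.    1.26 -1.63] F [ 0.56 -0.17  0.57] w 0.0689
[0.55484679 0.12420607 0.09589573]
pregrasp, back 90mm
14 rows ang [0.0, -0.03, 0.0] mm/row 33.1
[[0.018, 0.137, 0.239], [0.029, 0.137, 0.237], [0.041, 0.137, 0.236], [0.052, 0.137, 0.234], [0.063, 0.137, 0.231], [0.074, 0.137, 0.228], [0.085, 0.137, 0.224], [0.095, 0.137, 0.219], [0.106, 0.137, 0.215], [0.116, 0.137, 0.209], [0.126, 0.137, 0.204], [0.135, 0.137, 0.197], [0.144, 0.137, 0.191], [0.153, 0.137, 0.184]]
```

View pics/s5.png

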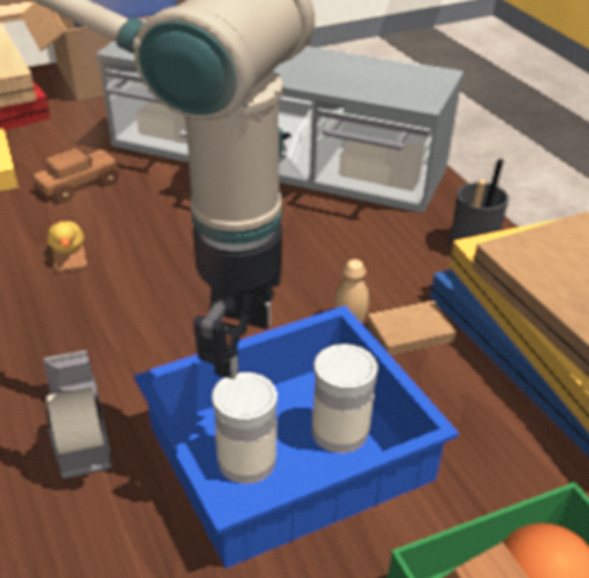

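Both empties stand upright in the crate, at (245,425) and (345,395). The skittle, cards, car and duck are untouched. Now I'll re-grip the bar to close the bin.

Emit:
arm_command:
  series:
    - {"dp":[0.0,0.18,0.3],"angular":[0,-0.035,0],"gripper":30}
    - {"dp":[0.01,0.18,0.3],"angular":[0,-0.035,0],"gripper":30}
    - {"dp":[0.03,0.18,0.3],"angular":[0,-0.035,0],"gripper":30}
    - {"dp":[0.05,0.18,0.3],"angular":[0,-0.035,0],"gripper":30}
    - {"dp":[0.06,0.18,0.29],"angular":[0,-0.035,0],"gripper":30}
    - {"dp":[0.08,0.18,0.29],"angular":[0,-0.035,0],"gripper":30}
    - {"dp":[0.09,0.17,0.27],"angular":[0,-0.035,0],"gripper":30}
    - {"dp":[0.1,0.14,0.22],"angular":[0,-0.035,0],"gripper":30}
  grip_force: 30

```text
clock: 34.9
position: [0.4892, -0.0334, 0.2182]
ee_rot: [0.79, -0.215, 0.484, 0.31]
contact_force: [-0.3, 0.5, 0.6]
width: 0.0296
```

Run:
```python
from h import *
p,Rn=now()
R1=near(lean(np.deg2rad(38),UX),Rn)
path(p,Rn,binp(-.042,0,.138,.68)+R1[:,0]*(.0187-.09),R1,6)
```

```text
t 34.9 p [ 0.4892 -0.0334  0.2182] q [-0.53  0.03  1.94  0.5   1.06 -1.54] F [-0.26  0.47  0.62] w 0.0296
6 rows ang [0.002, -0.022, 0.004] mm/row 24.5
[[0.148, 0.097, 0.103], [0.152, 0.096, 0.097], [0.156, 0.096, 0.091], [0.16, 0.095, 0.085], [0.163, 0.094, 0.08], [0.166, 0.094, 0.074]]
```

Emit:
arm_command:
  series:
    - {"dp":[0.14,0.1,0.1],"angular":[0,-0.022,0.004],"gripper":30}
    - {"dp":[0.15,0.1,0.1],"angular":[0,-0.022,0.004],"gripper":30}
    - {"dp":[0.15,0.1,0.09],"angular":[0,-0.022,0.004],"gripper":30}
    - {"dp":[0.15,0.095,0.085],"angular":[0,-0.022,0.004],"gripper":30}
    - {"dp":[0.15,0.095,0.08],"angular":[0,-0.022,0.004],"gripper":30}
    - {"dp":[0.1,0.07,0.05],"angular":[0,-0.02,0.004],"gripper":30}
    - {"dp":[0,0,0],"angular":[0,0,0],"gripper":30}
    - {"dp":[0,0,0],"angular":[0,0,0],"gripper":30}

```text
clock: 35.9
position: [0.5189, 0.0911, 0.1656]
ee_rot: [0.831, -0.179, 0.398, 0.345]
contact_force: [-0.3, -1.7, -0.4]
width: 0.0297
```

Run:
```python
from h import *
from rig import get_image
p,Rn=now();print(Rn.round(3).tolist())
R1=near(lean(np.deg2rad(38),UX),Rn)
path(p,Rn,binp(-.042,0,.138,.67)+R1[:,0]*.0187,R1,4)
a,b=get_image("side")["image"][60:210,210:410],get_image("top")["image"][90:240,150:350]
cv2.imwrite("pics/s6.png",cv2.resize(np.hstack([a,b]),None,fx=2,fy=2.6))
```

```text
t 35.9 p [0.5189 0.0911 0.1656] q [-0.38  0.11  2.14  0.9   0.81 -1.8 ] F [-0.27 -1.68 -0.44] w 0.0297
[[0.446, -0.715, 0.538], [0.431, 0.698, 0.571], [-0.784, -0.022, 0.62]]
4 rows ang [0.005, 0.001, 0.0] mm/row 25.8
[[0.215, -0.002, -0.008], [0.215, -0.002, -0.007], [0.215, -0.002, -0.007], [0.215, -0.003, -0.007]]
```

View pics/s6.png

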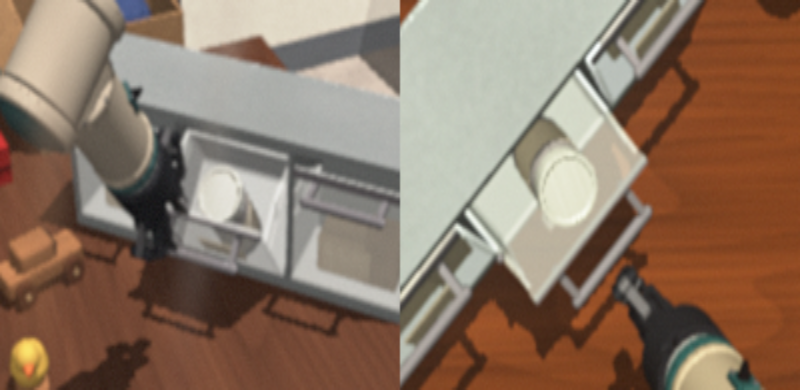

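The bin is open with the full tin well inside it, and the jaws point squarely at the bar at (605,255) in the right panel.

Emit:
arm_command:
  series:
    - {"dp":[0.2,0,-0.008],"angular":[0.005,0,0],"gripper":30}
    - {"dp":[0.21,0,-0.007],"angular":[0.005,0,0],"gripper":30}
    - {"dp":[0.21,0,-0.007],"angular":[0.005,0,0],"gripper":30}
    - {"dp":[0.2,0,-0.007],"angular":[0.005,0,0],"gripper":30}
    - {"dp":[0,0,0],"angular":[0,0,0],"gripper":5}
    - {"dp":[0,0,0],"angular":[0,0,0],"gripper":5}
    - {"dp":[0,0,0],"angular":[0,0,0],"gripper":5}
    - {"dp":[0,0,0],"angular":[0,0,0],"gripper":5}
  grip_force: 30

```text
clock: 37.0
position: [0.5674, 0.1294, 0.0902]
ee_rot: [0.837, -0.167, 0.399, 0.336]
contact_force: [8.0, 8.0, -11.0]
width: 0.0107
```

```bash
cat >> h.py <<'E'
def th(p,Rn):
    v=p-.0187*Rn[:,0]-PIV;x,z=v@UX,v@UZ;print("theta",np.arctan2(-x,z)-np.arctan2(.042,.138),"r",np.hypot(x,z),"y",v@UY)
E
python3 - <<'E'
from h import *
p,Rn=now();th(p,Rn);print(Rn.round(3).tolist())
t=[.66,.6,.5,.4,.3,.2,.1,0]
for a,c in zip(t,t[1:]):print(c,(Rn.T@(binp(-.042,0,.138,c)-binp(-.042,0,.138,a))/.12).round(3))
E
```

```text
t 37.0 p [0.5674 0.1294 0.0902] q [-0.24  0.29  2.18  1.17  0.61 -1.99] F [  7.97   7.99 -11.01] w 0.0107
theta 0.6268902098945504 r 0.14870743776117112 y -0.004877270782989976
[[0.456, -0.695, 0.556], [0.428, 0.719, 0.548], [-0.78, -0.012, 0.626]]
0.6 [-0.018 -0.     0.07 ]
0.5 [-0.02  -0.001  0.118]
0.4 [-0.008 -0.001  0.12 ]
0.3 [ 0.004 -0.     0.12 ]
0.2 [ 0.016 -0.     0.119]
0.1 [ 0.027 -0.     0.117]
0 [0.039 0.    0.114]
```

Emit:
arm_command:
  series:
    - {"dp":[-0.018,0,0.07],"angular":[0,0,0],"gripper":5}
    - {"dp":[-0.02,0,0.1],"angular":[0,0,0],"gripper":5}
    - {"dp":[-0.02,0,0.1],"angular":[0,0,0],"gripper":5}
    - {"dp":[-0.008,0,0.1],"angular":[0,0,0],"gripper":5}
    - {"dp":[0,0,0.1],"angular":[0,0,0],"gripper":5}
    - {"dp":[0.01,0,0.1],"angular":[0,0,0],"gripper":5}
    - {"dp":[0.015,0,0.1],"angular":[0,0,0],"gripper":5}
    - {"dp":[0,0,0],"angular":[0,0,0],"gripper":5}

```text
clock: 38.0
position: [0.608, 0.1689, 0.1395]
ee_rot: [0.834, -0.168, 0.405, 0.334]
contact_force: [1.6, 1.7, -5.9]
width: 0.0106
```

Run:
```python
from h import *
p,Rn=now();th(p,Rn)
g=p-.0187*Rn[:,0]
print((Rn.T@(binp(-.042,0,.138,0)-g)/.12).round(3))
```

```text
t 38.0 p [0.608  0.1689 0.1395] q [-0.12  0.25  2.02  0.94  0.62 -1.61] F [ 1.58  1.67 -5.88] w 0.0106
theta 0.12140206919325963 r 0.15232889092174018 y -0.004871306581116714
[0.109 0.042 0.123]
```

Emit:
arm_command:
  series:
    - {"dp":[0.025,0,0.07],"angular":[0,0,0],"gripper":5}
    - {"dp":[0.03,0,0.08],"angular":[0,0,0],"gripper":5}
    - {"dp":[0.03,0,0.08],"angular":[0,0,0],"gripper":5}
    - {"dp":[0.02,0,0.06],"angular":[0,0,0],"gripper":5}
    - {"dp":[0,0,0],"angular":[0,0,0],"gripper":5}
    - {"dp":[0,0,0],"angular":[0,0,0],"gripper":5}
    - {"dp":[0,0,0],"angular":[0,0,0],"gripper":5}
    - {"dp":[0,0,0],"angular":[0,0,0],"gripper":5}

```text
clock: 39.0
position: [0.6192, 0.1802, 0.1444]
ee_rot: [0.829, -0.177, 0.415, 0.331]
contact_force: [3.5, 2.3, -6.4]
width: 0.0107
```

Run:
```python
from h import *
p,Rn=now();th(p,Rn)
g=p-.0187*Rn[:,0]
print((Rn.T@(binp(-.042,0,.138,0)-g)/.12).round(3), "initial-grasp diff unit axes",[round(float((p-np.array([.6241,.1763,.1415]))@a),4) for a in(UX,UY,UZ)])
```

```text
t 39.0 p [0.6192 0.1802 0.1444] q [-0.08  0.26  1.98  0.85  0.62 -1.49] F [ 3.47  2.29 -6.36] w 0.0107
theta 0.009144644365540688 r 0.1513756923339548 y -0.004569336603093724
[ 0.059  0.039 -0.009] initial-grasp diff unit axes [-0.0008, 0.0062, 0.0029]
```

Emit:
arm_command:
  series:
    - {"dp":[0.02,0,0.05],"angular":[0,0,0],"gripper":5}
    - {"dp":[0.02,0,0.05],"angular":[0,0,0],"gripper":5}
    - {"dp":[0,0,0],"angular":[0,0,0],"gripper":5}
    - {"dp":[0,0,0],"angular":[0,0,0],"gripper":28}
    - {"dp":[0,0,0],"angular":[0,0,0],"gripper":28}
    - {"dp":[-0.15,0,0],"angular":[0,0,0],"gripper":28}
    - {"dp":[-0.25,0,0],"angular":[0,0,0],"gripper":28}
    - {"dp":[-0.3,0,0],"angular":[0,0,0],"gripper":28}

```text
clock: 40.0
position: [0.5839, 0.1484, 0.2167]
ee_rot: [0.825, -0.186, 0.419, 0.331]
contact_force: [1.3, -0.3, 1.1]
width: 0.0283
```

Emit:
arm_command:
  series:
    - {"dp":[-0.3,-0.1,-0.1],"angular":[0,0,0],"gripper":28}
    - {"dp":[-0.3,-0.2,-0.2],"angular":[0,0,0],"gripper":28}
    - {"dp":[-0.1,-0.3,-0.3],"angular":[0,0,0],"gripper":28}
    - {"dp":[0,-0.3,-0.3],"angular":[0,0,0],"gripper":28}
    - {"dp":[0,-0.3,-0.2],"angular":[0,0,0],"gripper":28}
    - {"dp":[0,-0.2,0],"angular":[0,0,0],"gripper":28}
    - {"dp":[0,0,0],"angular":[0,0,0],"gripper":28}
    - {"dp":[0,0,0],"angular":[0,0,0],"gripper":28}

```text
clock: 41.0
position: [0.5913, -0.0902, 0.2306]
ee_rot: [0.828, -0.195, 0.412, 0.327]
contact_force: [0.5, 0.1, -0.1]
width: 0.0279
```

Run:
```python
from h import *
from rig import get_image
now()
d0=dict(np.load("top0.npz"));d=get_image("top");s=get_image("side")
np.savez("top7.npz",**d)
a,b=[cv2.resize(x["image"][90:240,150:350],None,fx=2,fy=2) for x in(d0,d)]
e,f=[cv2.resize(x["image"][60:210,210:410],None,fx=2,fy=2) for x in(dict(np.load("side0.npz")),s)]
cv2.imwrite("pics/f7.png",np.vstack([np.hstack([a,b]),np.hstack([e,f])]))
```

```text
t 41.0 p [ 0.5913 -0.0902  0.2306] q [-0.63  0.2   1.8   0.7   1.1  -1.75] F [ 0.49  0.08 -0.08] w 0.0279
```

View pics/f7.png

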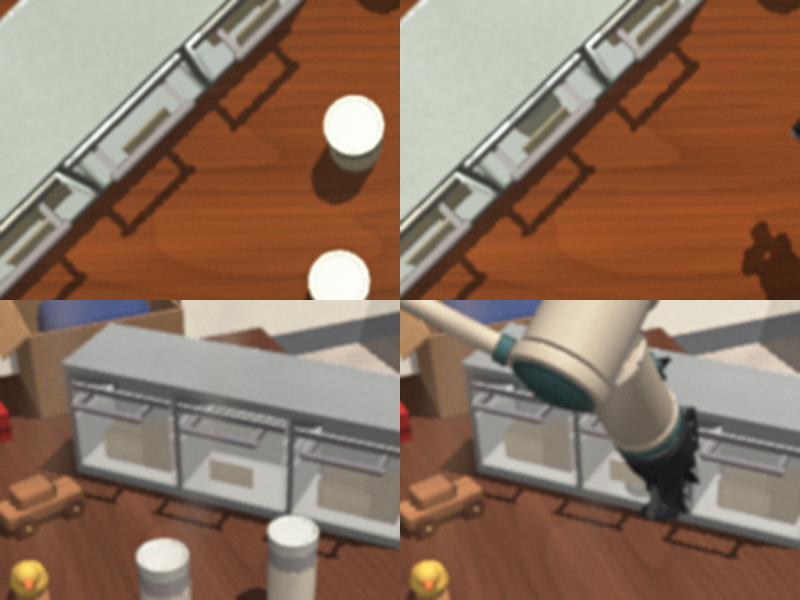

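The middle bin looks as it did at the start: the handle and its shadow match in both top crops. The tin shows inside at (545,115), and the arm is clear. I'll run a last numeric check and hand in.

Run:
```python
from h import *
from rig import sign_off
a,b=np.load("top0.npz"),np.load("top7.npz")
g=lambda d,r:cv2.cvtColor(d["image"],cv2.COLOR_BGR2GRAY)[r].astype(np.float32)
for n,r in(("bin handle shadow",np.s_[165:210,195:250]),("car",np.s_[240:310,160:210]),("cards",np.s_[118:165,388:425])):print(n,"shift px",cv2.phaseCorrelate(g(a,r),g(b,r)))
P=cloud(b);z=P[...,2]
for c in((.507,-.35),(.397,-.352)):
    m=(np.hypot(P[...,0]-c[0],P[...,1]-c[1])<.05)&(z>.125)&(z<.145);print("crate tin",m.sum(),np.nanmedian(P[m],0).round(3) if m.any() else None)
print(sign_off())
```

```text
bin handle shadow shift px ((-0.0026721912402614123, 0.4615567949079278), 0.9983305383611608)
car shift px ((0.02089030615780274, -0.019411983382937592), 0.9781700534953012)
cards shift px ((-0.05220913072922073, -0.1696592375926329), 0.7333456253012022)
crate tin 0 None
crate tin 0 None
the job is handed in; nothing more can be done
None
```

The job is handed in at about 41 s of the 72 s allowed. One of my final checks, on the crate tins, gave no reading.

- **Weighing:** I lifted all three tins. The right-hand tin read about 5.6 N, so it was full. The other two read 1 to 2 N, so they were empty.
- **Placing:** I tipped out the middle bin and put the full tin in it. I stood both empties in the crate, then gripped the bar and pushed the bin shut, past the catch.

**Last checks:**
- **Bin:** the handle's shadow was within 0.5 px of the starting picture. The arm pose at the end of the push put the tilt at about 0.01 rad. The full tin can be seen inside.
- **Other things:** the car and cards had not moved (shifts under 0.2 px). I checked the skittle only by eye, in the side picture at about 34 s.
- **Crate tins:** the final depth check on them found no points, probably because the arm blocked the top view. They were last seen upright in the side picture at about 34 s, just after I released the second one, and nothing went near them after that.
- **Force:** the highest wrist force I read was about 16 N, though I read it only at the end of each move.

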